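Turn the rinsed parts beaker over onto its drip peg

TASK

Put the tall metal beaker up to drain. First lay it on its side along the little two-rail cradle and let go of it there, so that you can take it again the other way; then turn it upside down and lower it over the tall peg, keeping hold of it until its rim sits down on the stand's base, and let go. Leave the short cup, the bolt, the nut and the carton where they are.

Things in the scene. Friction and masses are not known exactly. Their poses are not given: they have to be found in the camera images.
- beaker: the tall plain aluminium beaker, a straight open tube 44 mm outside diameter, 110 mm tall, wall 3 mm (bore 38 mm), closed bottom 4 mm thick, about 0.12 kg. It starts standing upright, mouth up, on the table. Origin: centre of the outside of its closed bottom; its z axis runs from the closed bottom to the open mouth
- beaker_mid (a point): centre of the beaker, on its axis, 55 mm from either end
- beaker_rim (a point): centre of the beaker's open mouth, at the rim (110 mm from the origin along z)
- cradle: fixed low wooden cradle: two parallel rails 90 mm long, each 10 mm wide and 14 mm high, with a 20 mm gap, 40 mm over all. Origin: under its centre, at table height; its y axis runs along the rails (in the table plane), its x axis across them
- cradle_axis (a point): the point 33.6 mm above the table over the cradle's centre where the beaker's axis passes when the beaker lies in the cradle (along the cradle's y axis)
- tall_stand: fixed drip stand with the tall peg: grey round base 80 mm diameter, 12 mm high, and a wooden peg 28 mm diameter rising 80 mm above the base, its last 12 mm tapering to 14 mm. Origin: centre of the base's underside, z up
- tall_stand_tip (a point): top of the tall peg, 92 mm above the table
- short_stand: fixed drip stand like the other, but with a peg of only 30 mm, which is hidden under the short cup. Origin: centre of the base's underside
- cup: short aluminium cup, 54 mm diameter, 50 mm tall, already upside down on the short stand (loose). Origin: centre of its downward-facing mouth, 12 mm above the table. To be left alone
- bolt: dark steel bolt with a nut run onto it, lying loose on the table, about 90 mm long, 32 mm high, origin at its middle on the table. To be left alone
- nut: large dark steel nut lying flat, 40 mm wide, 19 mm high, loose, origin at its centre on the table. To be left alone
- carton: cardboard carton of small screws, 100 by 120 mm, 60 mm high, fixed, origin under its centre

How it is judged:
By the outcome, as a careful person would: the job done as asked, in the order asked, and still so for the second after the job is handed in, with the robot touching nothing.
It also fails if it takes over 64 s, if anything falls off the work surface, if the arm or the gripper's body presses on something with over 40 N, if the wrist force passes 120 N, or if a joint passes its speed limit or range.

ROBOT

A 6-joint arm with a two-finger parallel gripper is mounted at the origin on the work surface. World frame = base frame: x ahead of the robot, y to its left, z up, the work surface at z = 0. Lengths are in mm, angles in degrees, forces in N, time in s.
With the tool pointing down it reaches from about 300 to 850 mm from the base axis. Payload 4.2 kg.
Tool frame: the origin (TCP) lies at the very end of the fingers, on their centre line; the grasp point (between the pads) lies 19 mm behind it; z points along the fingers, y is the line along which they close (so a half turn about z gives the same grasp; the last joint's range is limited). The gripper opens to 91 mm and grips with 3 to 60 N. Pads are 32 mm wide; open, the fingers measure 118 mm over their backs; the gripper's body (76 mm by 178 mm) begins 60 mm behind the grasp point.
Start: joints at [64.63, 18.312, 89.639, -0, 72.044, -1.146], TCP at [235.936, 524.383, 213.976] pointing down, gripper open.
Joint ranges: [-177.97, 177.97], [-48.28, 115.42], [12.27, 149.76], [-77.06, 257.06], [2.81, 150.46], [-146.56, 146.56]. Speed limits (degrees/s): [147.25, 147.25, 180, 180, 180, 180].

INTERFACE

Orientations are given as [roll, pitch, yaw] about the fixed x, y, z axes, in that order (R = Rz(yaw) Ry(pitch) Rx(roll)).
In Python, from workcell import env, grab_frame gives the robot as it stands. The module is installed in compiled form; this text tells all that it offers.
- The arm moves only by the tool move_arm, never from a script. Its argument "plan" is a list of rows, each an object of numbers: "tx", "ty", "tz": the shift along the tool's x, y, z in cm; "wx", "wy", "wz": the turn, a rotation vector about the tool's x, y, z in rad. In form: [{"tx": .., "ty": .., "tz": .., "wx": .., "wy": .., "wz": ..}, ...]. A call has 1 to 12 rows; each row shifts and turns the commanded pose from where the row before left it, along the tool's axes as they then stand; what a row does not reach is not made up. A row lasts 1/12 s, in which the tool goes at most 41.7 mm and 7.16 degrees, less where a joint would pass 70% of its speed; a pose out of reach is approached as far as the arm can. A call is refused whole if a number of a shift passes 4.17 or a number of a turn 0.125, either way. A call with a gripper value outside its range is refused whole. "gripper" is the finger opening in cm, from 0 to 9.12, set as the call begins (left out, the last holds). The fingers move at their own pace and stop on an object; "force" is the grip in N (left out, the last holds). Time passes only in rows, so rows that do not move let the fingers close. It gives the time, the measured TCP pose, the force, the opening and the grip force at its end, in the units of the state.
- env.state(): the state, without advancing time (a new reading comes with each control period).
- grab_frame(name): name is "scene" or "side" or "wrist"; returns a dict with "color" (420x560x3 uint8, red, green, blue), "vfov" (degrees; the focal length in pixels is half the picture's height over the tangent of half this angle, whatever the lens; pixels are square), "cx", "cy" (the principal point, pixels), "k1" (the pictures are not rectified: a ray, as slopes to the right and down, at radius r is drawn at 1 + k1 r^2 times it, then the intrinsics apply), "view" (4x4, takes a point from world to camera coordinates). Camera axes: x right, y up, looking along -z (the intrinsics and any distortion apply to the point x, -y, -z); pixel columns grow to the right and rows downward; lengths in mm; the calibration is good to about 2 mm. A picture is of the moment at which its call begins. There is no depth.
- env.job_done(): hands the job in; it is judged then, once.
The state is a dict: "time_s": time; "qpos": joint angles; "qvel": joint speeds; "effort": joint torques, N m; "ee_pos": TCP position; "ee_rot": TCP orientation; "force": force on the tool from outside, world axes, zero at the start; "torque": the same for the moment, N m; "gripper_width": finger opening in mm; "gripper_force": force on a finger pad.
Only numpy, scipy, OpenCV 4.12 (cv2) and the standard library are available. Lean on these libraries where they do the work, as an engineer would, in place of code of your own. Each camera call takes 0.05 s, during which the arm holds its last target. There are 200 camera calls.

## Working session

There is one attempt and no reset: what is moved stays moved. The work goes in short steps, Python scripts to look and compute and a tool call to move; the robot and the scene stay as the last step left them, time stands still between calls to the robot, and variables do not carry over. Pictures are saved under pics/ and viewed, at most 10 in all, crops included, and the job is handed in when it is done.

Besides the shell and the picture viewer there is one more tool, called after "Request:" as name(argument=value, ...), one argument or row to a line, values as JSON. move_arm: Moves the arm, as the interface text tells. Its arguments: {"type":"object","properties":{"plan":{"type":"array","items":{"type":"object","properties":{"tx":{"type":"number"},"ty":{"type":"number"},"tz":{"type":"number"},"wx":{"type":"number"},"wy":{"type":"number"},"wz":{"type":"number"}}}},"gripper":{"type":"number"},"force":{"type":"number"}},"required":["plan"]}

```bash
mkdir -p pics; cat > h.py <<'E'
import numpy as np, cv2
from scipy.spatial.transform import Rotation as R
from workcell import env, grab_frame
def K(f):
    h,w=f["color"].shape[:2]; fl=h/2/np.tan(np.radians(f["vfov"])/2)
    return np.array([[fl,0,f["cx"]],[0,fl,f["cy"]],[0,0,1]])
def ray(f,uv):
    p=cv2.undistortPoints(np.array([[uv]],float),K(f),np.array([f["k1"],0,0,0.])) [0,0]
    # forward model: drawn = ray*(1+k1 r^2)
    V=np.array(f["view"]); Rc=V[:3,:3]; c=-Rc.T@V[:3,3]
    d=Rc.T@np.array([p[0],-p[1],-1]); return c,d/np.linalg.norm(d)
def onz(f,uv,z):
    c,d=ray(f,uv); return c+d*(z-c[2])/d[2]
def tri(rs):
    A=sum(np.eye(3)-np.outer(d,d) for c,d in rs); b=sum((np.eye(3)-np.outer(d,d))@c for c,d in rs)
    return np.linalg.solve(A,b)
def proj(f,P):
    V=np.array(f["view"]); q=V[:3,:3]@np.array(P,float)+V[:3,3]; s=np.array([q[0],-q[1]])/-q[2]
    s=s*(1+f["k1"]*(s@s)); k=K(f); return k[0,0]*s+k[:2,2]
def save(f,n): cv2.imwrite("pics/"+n,f["color"][:,:,::-1])
E
python3 - <<'E'
from h import *
import pickle
F={n:grab_frame(n) for n in("scene","side","wrist")}
pickle.dump(F,open("F0.pkl","wb"))
im=np.hstack([F["scene"]["color"],F["side"]["color"]])
save(F["scene"],"scene.png"); save(F["side"],"side.png");save(F["wrist"],"wrist.png")
for n,f in F.items():
    c,d=ray(f,(280,210)); print(n,f["vfov"],f["k1"],c.round(),d.round(2))
s=env.state(); print(s)
E
```

```text
scene 52.36627638300725 -0.03768460856186037 [1306.  -66.  810.] [-0.69  0.08 -0.71]
side 46.93102340089085 0.03773737873148023 [424. 670. 880.] [ 0.16 -0.65 -0.74]
wrist 65.96122051967657 -0.05052212810862397 [169. 552. 384.] [ 0.24 -0.1  -0.97]
{'time_s': 0.15, 'qpos': array([ 6.46313227e+01,  1.83430507e+01,  8.96902930e+01, -2.06117525e-04,
        7.20441418e+01, -1.14659107e+00]), 'qvel': array([-0.09210246, -0.16202644, -0.1911206 ,  0.02080973, -0.05296878,
        0.11212973]), 'effort': array([ 3.01613591e-04, -4.12771404e+01, -2.32155812e+01,  7.26524857e-02,
        4.34615510e-02, -8.65967650e-05]), 'ee_pos': array([235.75086704, 524.03028467, 213.31557263]), 'ee_rot': array([-1.79922526e+02, -1.35456583e-03,  1.55777977e+02]), 'force': array([ 0.74605239, -1.02342221, -0.24848359]), 'torque': array([0.03540774, 0.00473773, 0.00126479]), 'gripper_force': 0.0, 'gripper_width': 91.25889425912597}
```

View pics/scene.png

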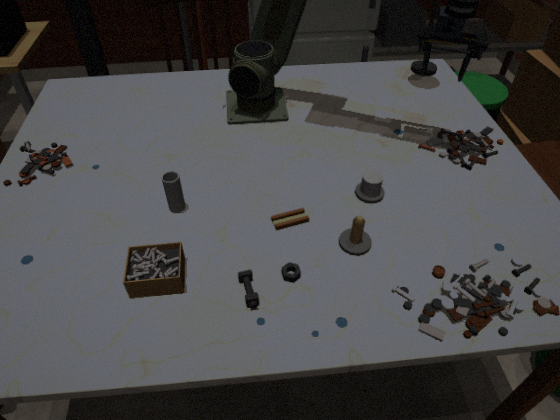

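View pics/side.png

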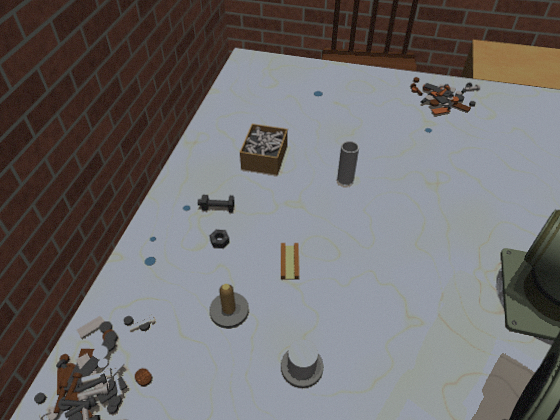

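The scene view shows the beaker at (174,190), cradle at (290,218), tall stand at (355,238) and cup at (371,187). In the side view they are at (347,163), (290,261), (229,305) and (303,365). Next I'll segment them and enlarge crops.

```bash
cat > m.py <<'E'
from h import *
import pickle
F=pickle.load(open("F0.pkl","rb"))
C={"beaker":{"scene":(174,190),"side":(347,163)},"cradle":{"scene":(290,218),"side":(290,261)},"stand":{"scene":(355,235),"side":(229,305)}}
rows=[]
for v in("scene","side"):
    f=F[v]; row=[]
    for n in C:
        u,w=C[n][v]; h=30
        c=f["color"][w-h:w+h,u-h:u+h]
        lab=cv2.cvtColor(c,cv2.COLOR_RGB2LAB).astype(float)
        bg=np.median(np.vstack([lab[0],lab[-1],lab[:,0],lab[:,-1]]),axis=0)
        m=(np.linalg.norm(lab-bg,axis=2)>28).astype(np.uint8)
        nn,l,st,ce=cv2.connectedComponentsWithStats(m)
        k=1+np.argmax(st[1:,4]); m=(l==k).astype(np.uint8)
        cs,_=cv2.findContours(m,cv2.RETR_EXTERNAL,cv2.CHAIN_APPROX_NONE)
        r=cv2.minAreaRect(cs[0]); print(v,n,ce[k]+[u-h,w-h],st[k],"rect",np.round(cv2.boxPoints(r)+[u-h,w-h],1).tolist())
        big=cv2.resize(c,(266,266),interpolation=cv2.INTER_CUBIC)
        big=np.clip(big.astype(float)*1.5,0,255).astype(np.uint8)
        mb=cv2.resize(m,(266,266),interpolation=cv2.INTER_NEAREST)
        cb,_=cv2.findContours(mb,cv2.RETR_EXTERNAL,cv2.CHAIN_APPROX_NONE)
        cv2.drawContours(big,cb,-1,(0,255,0),1)
        row.append(big); C[n][v+"c"]=ce[k]+[u-h,w-h]
    rows.append(np.hstack(row))
cv2.imwrite("pics/crops.png",np.vstack(rows)[:,:,::-1])
for n in C:
    print(n,tri([ray(F[v],C[n][v+"c"]) for v in("scene","side")]).round(1),[onz(F[v],C[n][v+"c"],0).round(1) for v in("scene","side")])
E
python3 m.py
```

```text
scene beaker [173.8448519  192.55712271] [ 18  12  26  41 709] rect [[159.1, 174.2], [177.0, 169.2], [188.5, 210.5], [170.6, 215.5]]
scene cradle [289.51327434 218.77433628] [ 11  20  39  23 452] rect [[269.9, 215.9], [305.9, 206.3], [309.8, 221.0], [273.8, 230.6]]
scene stand [355.2237927  238.65842167] [ 14  12  33  39 849] rect [[332.2, 224.6], [362.2, 214.6], [374.1, 250.3], [344.1, 260.3]]
side beaker [347.18134034 163.6911958 ] [ 19   8  23  46 761] rect [[335.2, 184.9], [341.4, 139.8], [359.5, 142.3], [353.3, 187.4]]
side cradle [289.54517134 261.79283489] [ 21  12  19  37 642] rect [[281.0, 243.0], [299.0, 243.0], [299.0, 279.0], [281.0, 279.0]]
side stand [228.5269742  308.18139171] [  10    9   40   45 1279] rect [[199.0, 308.0], [226.5, 280.5], [255.5, 309.5], [228.0, 337.0]]
beaker [ 478.9 -244.1   53.1] [array([ 420.4, -256.9,    0. ]), array([ 482.6, -302.1,    0. ])]
cradle [556.5  49.8   3.6] [array([552.1,  49.6,   0. ]), array([557.6,  48.4,   0. ])]
stand [648.7 200.   13.8] [array([636.3, 203.8,  -0. ]), array([652.9, 193.6,   0. ])]
```

View pics/crops.png

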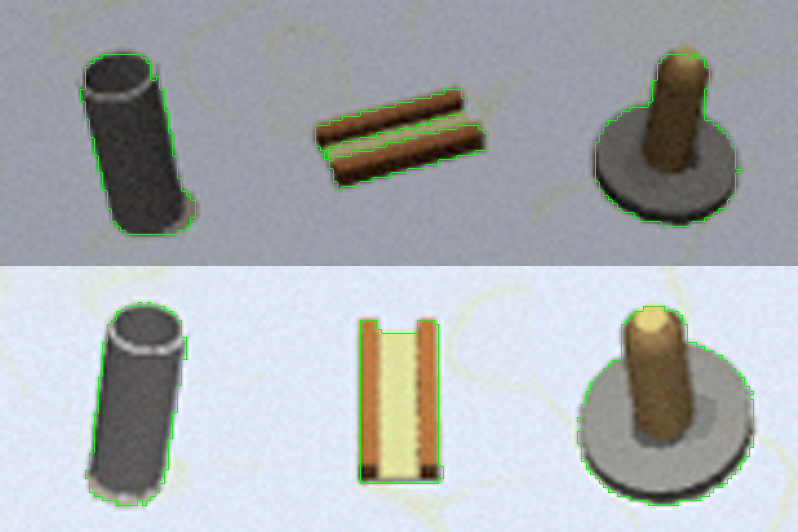

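View pics/wrist.png

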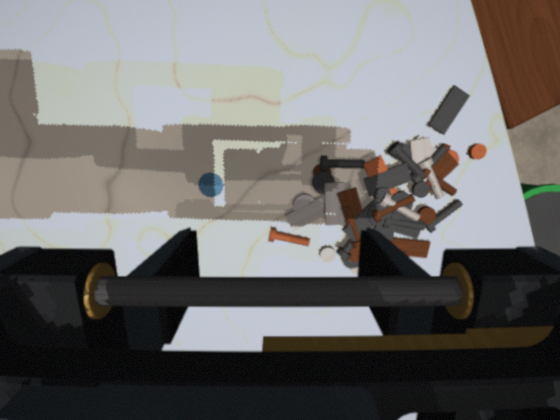

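The crops show the beaker rim centre at crop (118,76) in scene and (146,63) in side. The peg tip is at (153,50) and (119,50), and the cradle's rail-top corners are clear in the side view.

```bash
cat > m2.py <<'E'
from h import *
import pickle
F=pickle.load(open("F0.pkl","rb"))
C={"beaker":{"scene":(174,190),"side":(347,163)},"cradle":{"scene":(290,218),"side":(290,261)},"stand":{"scene":(355,235),"side":(229,305)}}
def px(n,v,x,y): u,w=C[n][v]; return (u-30+x/4.433-.5,w-30+y/4.433-.5)
def T(n,a,b): 
    r=[ray(F["scene"],px(n,"scene",*a)),ray(F["side"],px(n,"side",*b))]; p=tri(r)
    print(n,p.round(1),"miss",[round(float(np.linalg.norm(np.cross(p-c,d))),1) for c,d in r]); return p
T("beaker",(118,76),(146,63))
T("stand",(153,50),(119,50))
# base: fit ellipse on top disc: edges at left/right extremes
T("stand",(665-532,159),(667-532,418-266))
f=F["side"]
P=[onz(f,px("cradle","side",x-266,y),14) for x,y in((360,54),(437,54),(437,200),(360,200))]
P=np.array(P); print(P.round(1),P.mean(0).round(1),[np.linalg.norm(P[i]-P[(i+1)%4]).round(1) for i in range(4)])
a=(P[2]+P[3]-P[0]-P[1]); print("yaw of rails",np.degrees(np.arctan2(a[1],a[0])))
f=F["scene"]
# rail-top outer corners as seen in the scene: far rail back edge, near rail front edge
Q=np.array([onz(f,px("cradle","scene",x-266,y),14) for x,y in((318,127),(462,90),(482,128),(336,170))])
print(Q.round(1),Q.mean(0).round(1),[np.linalg.norm(Q[i]-Q[(i+1)%4]).round(1) for i in range(4)])
a=Q[1]+Q[2]-Q[0]-Q[3]; print(np.degrees(np.arctan2(a[1],a[0])))
# height check of corners across views: scene i <-> side j by nearest
for q,(x,y) in zip(((318,127),(462,90),(482,128),(336,170)),((437,54),(437,200),(360,200),(360,54))):
    T("cradle",(q[0]-266,q[1]),(x-266,y))
E
python3 m2.py
```

```text
beaker [ 479.3 -244.3  108.2] miss [0.3, 0.3]
stand [648.6 198.4  94.6] miss [1.6, 1.6]
stand [649.  198.5   8.3] miss [0.8, 0.8]
[[587.2  11.4  14. ]
 [549.    1.8  14. ]
 [529.3  89.2  14. ]
 [565.5  98.3  14. ]] [557.8  50.2  14. ] [np.float64(39.4), np.float64(89.6), np.float64(37.3), np.float64(89.6)]
yaw of rails 103.34947449538869
[[551.1   2.   14. ]
 [529.8  89.6  14. ]
 [561.6  96.5  14. ]
 [585.7   9.   14. ]] [557.   49.3  14. ] [np.float64(90.2), np.float64(32.6), np.float64(90.8), np.float64(35.3)]
104.5247822466356
cradle [549.5   1.7  13. ] miss [0.7, 0.7]
cradle [529.5  89.5  14. ] miss [0.3, 0.3]
cradle [564.4  97.4  15.2] miss [1.8, 1.8]
cradle [586.7   9.8  13.7] miss [1.3, 1.3]
```

```bash
cat >> h.py <<'E'
from scipy.linalg import logm, expm
def pose(G,az,t,back=0):
    a,t=np.radians(az),np.radians(t); up=np.array([0,0,1.]); h=np.array([np.cos(a),np.sin(a),0])
    z=h*np.cos(t)+up*np.sin(t); y=np.cross(up,h); T=np.eye(4); T[:3,:3]=np.c_[np.cross(y,z),y,z]
    T[:3,3]=np.array(G,float)+z*(19-back); return T
def cur():
    s=env.state(); T=np.eye(4); T[:3,:3]=R.from_euler("xyz",s["ee_rot"],degrees=True).as_matrix(); T[:3,3]=s["ee_pos"]; return T
def plan(T,N,C=None):
    C=cur() if C is None else C
    M=expm(np.real(logm(np.linalg.inv(C)@T))/N); w=R.from_matrix(M[:3,:3]).as_rotvec(); p=M[:3,3]/10
    print(N,"x",dict(zip(("tx","ty","tz","wx","wy","wz"),[*p.round(2),*w.round(4)])),"mm",round(np.linalg.norm(p)*10,1),"rad",round(np.linalg.norm(w),3))
    X=C.copy(); o=[]
    for i in range(N): X=X@M; o.append(X[:3,3].round())
    print("mid",o[N//3],o[2*N//3],"end",o[-1]); return T
def st():
    s=env.state(); print({k:np.round(s[k],1) for k in("time_s","qpos","ee_pos","ee_rot","force","gripper_width","gripper_force")})
E
python3 - <<'E'
from h import *
A=plan(pose((440,120,249),-30,-90),12)
B=plan(pose((479,-244,65),-35,-30,120),12,A)
plan(pose((479,-244,65),-35,-30),6,B)
E
```

```text
12 x {'tx': np.float64(-3.04), 'ty': np.float64(-2.24), 'tz': np.float64(-0.14), 'wx': np.float64(-0.0001), 'wy': np.float64(0.0), 'wz': np.float64(0.0084)} mm 37.8 rad 0.008
mid [326. 358. 220.] [393. 223. 226.] end [440. 120. 230.]
12 x {'tx': np.float64(-0.61), 'ty': np.float64(-2.34), 'tz': np.float64(1.47), 'wx': np.float64(0.0038), 'wy': np.float64(-0.0872), 'wz': np.float64(0.0066)} mm 28.3 rad 0.088
mid [416.  -3. 164.] [ 409. -110.  129.] end [ 407. -194.  116.]
6 x {'tx': np.float64(-0.0), 'ty': np.float64(-0.0), 'tz': np.float64(2.0), 'wx': np.float64(-0.0), 'wy': np.float64(0.0), 'wz': np.float64(0.0)} mm 20.0 rad 0.0
mid [ 450. -224.   86.] [ 478. -244.   66.] end [ 492. -253.   56.]
```

Request:
move_arm(
  plan=[
    {"tx": -3.04, "ty": -2.24, "tz": -0.14, "wz": 0.008},
    {"tx": -3.04, "ty": -2.24, "tz": -0.14, "wz": 0.008},
    {"tx": -3.04, "ty": -2.24, "tz": -0.14, "wz": 0.008},
    {"tx": -3.04, "ty": -2.24, "tz": -0.14, "wz": 0.008},
    {"tx": -3.04, "ty": -2.24, "tz": -0.14, "wz": 0.008},
    {"tx": -3.04, "ty": -2.24, "tz": -0.14, "wz": 0.008},
    {"tx": -3.04, "ty": -2.24, "tz": -0.14, "wz": 0.008},
    {"tx": -3.04, "ty": -2.24, "tz": -0.14, "wz": 0.008},
    {"tx": -3.04, "ty": -2.24, "tz": -0.14, "wz": 0.008},
    {"tx": -3.04, "ty": -2.24, "tz": -0.14, "wz": 0.008},
    {"tx": -3.04, "ty": -2.24, "tz": -0.14, "wz": 0.008},
    {"tx": -3.04, "ty": -2.24, "tz": -0.14, "wz": 0.008},
  ],
  gripper=9.12,
)

```text
schema error: expected keys tx, ty, tz, wx, wy, wz
```

```bash
python3 - <<'E'
from h import *
st(); B=plan(pose((479,-244,65),-35,-30,120),12)
f=grab_frame("wrist"); print(proj(f,(557,50,14)),proj(f,(479,-244,110)),proj(f,(649,198,92)))
E
```

```text
{'time_s': np.float64(0.2), 'qpos': array([64.6, 18.3, 89.7, -0. , 72. , -1.1]), 'ee_pos': array([235.8, 524. , 213.3]), 'ee_rot': array([-179.9,   -0. ,  155.8]), 'force': array([ 0.7, -1. , -0.2]), 'gripper_width': np.float64(91.3), 'gripper_force': np.float64(0.0)}
12 x {'tx': np.float64(-3.44), 'ty': np.float64(-4.51), 'tz': np.float64(2.85), 'wx': np.float64(0.0081), 'wy': np.float64(-0.087), 'wz': np.float64(0.0143)} mm 63.4 rad 0.089
mid [310. 236. 107.] [372.  -9.  89.] end [ 407. -194.  116.]
[ 97.15860827 479.94065672] [-98.73313635 535.82749144] [190.65232781 549.23333007]
```

All six keys are needed.

Request:
move_arm(
  plan=[
    {"tx": -3.04, "ty": -2.24, "tz": -0.14, "wx": 0, "wy": 0, "wz": 0.008},
    {"tx": -3.04, "ty": -2.24, "tz": -0.14, "wx": 0, "wy": 0, "wz": 0.008},
    {"tx": -3.04, "ty": -2.24, "tz": -0.14, "wx": 0, "wy": 0, "wz": 0.008},
    {"tx": -3.04, "ty": -2.24, "tz": -0.14, "wx": 0, "wy": 0, "wz": 0.008},
    {"tx": -3.04, "ty": -2.24, "tz": -0.14, "wx": 0, "wy": 0, "wz": 0.008},
    {"tx": -3.04, "ty": -2.24, "tz": -0.14, "wx": 0, "wy": 0, "wz": 0.008},
    {"tx": -3.04, "ty": -2.24, "tz": -0.14, "wx": 0, "wy": 0, "wz": 0.008},
    {"tx": -3.04, "ty": -2.24, "tz": -0.14, "wx": 0, "wy": 0, "wz": 0.008},
    {"tx": -3.04, "ty": -2.24, "tz": -0.14, "wx": 0, "wy": 0, "wz": 0.008},
    {"tx": -3.04, "ty": -2.24, "tz": -0.14, "wx": 0, "wy": 0, "wz": 0.008},
    {"tx": -3.04, "ty": -2.24, "tz": -0.14, "wx": 0, "wy": 0, "wz": 0.008},
    {"tx": -3.04, "ty": -2.24, "tz": -0.14, "wx": 0, "wy": 0, "wz": 0.008},
  ],
  gripper=9.12,
)

```text
time_s: 1.2
ee_pos: [441.0, 118.5, 230.9]
ee_rot: [180.0, 0.0, 150.3]
force: [0.5, 0.5, -0.3]
gripper_width: 91.6
gripper_force: 0.0
```

```bash
python3 - <<'E'
from h import *
st(); B=plan(pose((479,-244,65),-35,-30,120),12)
f=grab_frame("wrist"); print(proj(f,(557,50,14)),proj(f,(479,-244,110)),proj(f,(649,198,92)))
E
```

```text
{'time_s': np.float64(1.2), 'qpos': array([ 13.6,   6.9, 102.4,   0. ,  70.7, -46.7]), 'ee_pos': array([441. , 118.5, 230.9]), 'ee_rot': array([180. ,   0. , 150.3]), 'force': array([ 0.5,  0.5, -0.3]), 'gripper_width': np.float64(91.6), 'gripper_force': np.float64(0.0)}
12 x {'tx': np.float64(-0.59), 'ty': np.float64(-2.34), 'tz': np.float64(1.47), 'wx': np.float64(0.004), 'wy': np.float64(-0.0872), 'wz': np.float64(0.0069)} mm 28.2 rad 0.088
mid [417.  -4. 165.] [ 410. -110.  130.] end [ 407. -194.  116.]
[278.11494004 285.28942218] [ 24.07396472 382.93950287] [434.0405913  323.15807496]
```

```bash
python3 - <<'E'
from h import *
B=plan(pose((479,-244,180),-35,-45),12)
plan(pose((479,-244,62),-35,-45),6,B)
E
```

```text
12 x {'tx': np.float64(-1.67), 'ty': np.float64(-2.36), 'tz': np.float64(1.24), 'wx': np.float64(0.0026), 'wy': np.float64(-0.0649), 'wz': np.float64(0.007)} mm 31.4 rad 0.065
mid [461. -35. 182.] [ 478. -158.  165.] end [ 490. -252.  167.]
6 x {'tx': np.float64(1.39), 'ty': np.float64(-0.0), 'tz': np.float64(1.39), 'wx': np.float64(0.0), 'wy': np.float64(-0.0), 'wz': np.float64(-0.0)} mm 19.7 rad 0.0
mid [ 490. -252.  108.] [ 490. -252.   68.] end [ 490. -252.   49.]
```

Request:
move_arm(
  plan=[
    {"tx": -1.67, "ty": -2.36, "tz": 1.24, "wx": 0.0026, "wy": -0.065, "wz": 0.007},
    {"tx": -1.67, "ty": -2.36, "tz": 1.24, "wx": 0.0026, "wy": -0.065, "wz": 0.007},
    {"tx": -1.67, "ty": -2.36, "tz": 1.24, "wx": 0.0026, "wy": -0.065, "wz": 0.007},
    {"tx": -1.67, "ty": -2.36, "tz": 1.24, "wx": 0.0026, "wy": -0.065, "wz": 0.007},
    {"tx": -1.67, "ty": -2.36, "tz": 1.24, "wx": 0.0026, "wy": -0.065, "wz": 0.007},
    {"tx": -1.67, "ty": -2.36, "tz": 1.24, "wx": 0.0026, "wy": -0.065, "wz": 0.007},
    {"tx": -1.67, "ty": -2.36, "tz": 1.24, "wx": 0.0026, "wy": -0.065, "wz": 0.007},
    {"tx": -1.67, "ty": -2.36, "tz": 1.24, "wx": 0.0026, "wy": -0.065, "wz": 0.007},
    {"tx": -1.67, "ty": -2.36, "tz": 1.24, "wx": 0.0026, "wy": -0.065, "wz": 0.007},
    {"tx": -1.67, "ty": -2.36, "tz": 1.24, "wx": 0.0026, "wy": -0.065, "wz": 0.007},
    {"tx": -1.67, "ty": -2.36, "tz": 1.24, "wx": 0.0026, "wy": -0.065, "wz": 0.007},
    {"tx": -1.67, "ty": -2.36, "tz": 1.24, "wx": 0.0026, "wy": -0.065, "wz": 0.007},
  ],
)

```text
time_s: 2.25
ee_pos: [484.7, -219.3, 166.2]
ee_rot: [-179.6, 41.5, 145.4]
force: [0.8, -0.5, 0.4]
gripper_width: 91.2
gripper_force: 0.0
```

```bash
python3 - <<'E'
from h import *
st(); plan(pose((479,-244,62),-35,-45),6)
f=grab_frame("wrist"); save(f,"w2.png"); print([proj(f,(479,-244,z)).round() for z in (0,110)])
E
```

```text
{'time_s': np.float64(2.2), 'qpos': array([-18.9,   3.8, 131.3, -67.4,  11.6, -11.1]), 'ee_pos': array([ 484.7, -219.3,  166.2]), 'ee_rot': array([-179.6,   41.5,  145.4]), 'force': array([ 0.8, -0.5,  0.4]), 'gripper_width': np.float64(91.2), 'gripper_force': np.float64(0.0)}
6 x {'tx': np.float64(1.06), 'ty': np.float64(-0.39), 'tz': np.float64(1.7), 'wx': np.float64(-0.0003), 'wy': np.float64(-0.0101), 'wz': np.float64(0.0009)} mm 20.4 rad 0.01
mid [ 487. -235.  107.] [ 489. -246.   68.] end [ 490. -252.   49.]
[array([255.,  88.]), array([247., 187.])]
```

View pics/w2.png

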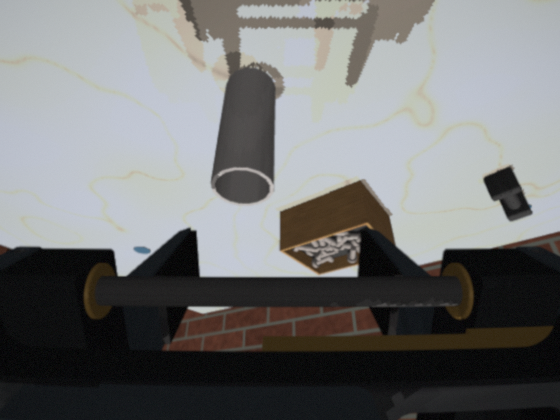

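The wrist picture shows the beaker rim at (242,185), against a prediction of (247,187), so the position is good. The wrist is near its singularity, though, so I'll fit the arm's kinematics to the poses so far and choose a better approach.

```bash
cat > k.py <<'E'
from h import *
from scipy.optimize import least_squares
D=[([64.6313,18.343,89.690,0,72.044,-1.1466],[235.75,524.03,213.32]),
([13.6,6.9,102.4,0,70.7,-46.7],[441,118.5,230.9]),
([-18.9,3.8,131.3,-67.4,11.6,-11.1],[484.7,-219.3,166.2])]
def rot(ax,d): return R.from_euler(ax,d,degrees=True).as_matrix()
def fk(q,p):
    a1,d1,L2,L3,d6=p
    A=rot("z",q[0]); B=A@rot("y",q[1]); w=A@[a1,0,d1]+B@[0,0,L2]
    Cc=B@rot("y",q[2]); w=w+Cc@[0,0,L3]; E=Cc@rot("z",q[3])@rot("y",q[4])@rot("z",q[5]+S)
    return E,w+E@[0,0,d6]
S=90.
if __name__=="__main__":
    p0=[0,300,350,350,250]
    f=lambda p:np.concatenate([fk(q,p)[1]-x for q,x in D]+[(np.array(p)-p0)*1e-3])
    s=least_squares(f,p0); print(s.x.round(1),s.fun.round(1))
    for q,_ in D: print(R.from_matrix(fk(q,s.x)[0]).as_euler("xyz",degrees=True).round(1))
E
python3 k.py
```

```text
[ 38.2  74.2 579.7 372.  296.4] [ 10.1  -5.5  -0.5   5.  -10.6  -0.6  -3.1  -3.7   1.1   0.   -0.2   0.2
   0.    0. ]
[-179.9   -0.   155.8]
[180.    0.  150.3]
[-179.7   41.5  145.4]
```

```bash
cat > ik.py <<'E'
from k import *
from scipy.spatial.transform import Slerp
import itertools
def fkb(q,p):
    E,x=fk(q,p[:5]); return E,x+rot("z",q[0])@[0,p[5],0]
p0=[0,300,350,350,250,0]
def fit(D):
    f=lambda p:np.concatenate([fkb(q,p)[1]-x for q,x in D]+[(np.array(p)-p0)*1e-3])
    return least_squares(f,p0)
s=fit(D); P=s.x
LO=np.array([-177.97,-48.28,12.27,-77.06,2.81,-146.56]);HI=np.array([177.97,115.42,149.76,257.06,150.46,146.56])
def ik(T,q):
    def f(q):
        E,x=fkb(q,P); return np.r_[(x-T[:3,3])/10,R.from_matrix(E.T@T[:3,:3]).as_rotvec()*10]
    r=least_squares(f,np.clip(q,LO+.1,HI-.1),bounds=(LO,HI),max_nfev=60); return r.x,np.abs(r.fun).max()
FL=np.diag([-1,-1,1,1.])
def seg(A,B,n):
    sl=Slerp([0,1],R.from_matrix([A[:3,:3],B[:3,:3]]))
    for u in np.linspace(0,1,n+1)[1:]:
        T=np.eye(4); T[:3,:3]=sl(u).as_matrix(); T[:3,3]=A[:3,3]*(1-u)+B[:3,3]*u; yield T
BK=np.array([479,-244,0]);CR=np.array([557.5,50,0]);SD=np.array([649,198.4,0])
def keys(opt,h1,m,t1,t2,h3):
    F=FL if opt=="B" else np.eye(4)
    g=lambda *a:pose(*a)@F
    return [g(BK+[0,0,180],h1,t1),g(BK+[0,0,60],h1,t1),g(BK+[0,0,160],h1,t1),
      g(CR+[0,0,150],m,t1-90),g(CR+[0,0,36],m,t1-90),g(CR+[0,0,36],m,t1-90,100),
      g(CR+[0,0,36],m,t2,100),g(CR+[0,0,36],m,t2),g(CR+[0,0,170],m,t2),g(SD+[0,0,190],h3,t2-90),g(SD+[0,0,75],h3,t2-90),g(SD+[0,0,75],h3,t2-90,100)]
def run(K,q,n=5,verb=0):
    worst=1e9;j=0;Q=[]
    for i in range(len(K)):
        it=[K[0]] if i==0 else seg(K[i-1],K[i],n)
        for T in it:
            q2,e=ik(T,q)
            if e>.3: return (-100+i,Q) 
            if i: j=max(j,np.abs(q2-q).max())
            q=q2; worst=min(worst,(q-LO).min(),(HI-q).min(),q[4]*1.0)
        Q.append(q)
    return worst-max(0,j-40)*.5,Q
E
cat > s.py <<'E'
from ik import *
print(P.round(1),np.abs(s.fun).max().round(2))
res=[]
import time; t0=time.time()
def best(K):
    b=(-999,None)
    for q0 in([-25,0,120,0,40,-60],[-25,0,120,100,40,-60],[-25,0,120,170,30,90],[-25,0,120,90,40,60],[-25,0,120,-50,40,0]):
        w,Q=run(K[:1],np.array(q0,float))
        if w<-50: continue
        w,Q=run(K,Q[0],3)
        if w>b[0]: b=(w,Q)
    return b
for opt,m in(("A",-76.3),("B",103.7)):
    for dh,t1,t2,h3 in itertools.product((-40,0,40,80) ,(-25,-45),(-45,-60),(-163,-130,160)):
        h1=-27+dh
        if time.time()-t0>540: break
        w,Q=best(keys(opt,h1,m,t1,t2,h3)); res.append((w,opt,h1,m,t1,t2,h3,Q))
res.sort(key=lambda r:-r[0])
for r in res[:8]: print(r[:-1])
if res[0][-1]: print(np.round(res[0][-1]).astype(int))
E
timeout 575 python3 s.py
```

```text
[ 13.1  79.  601.7 392.  315.4  10.4] 1.87
(-90, 'B', 13, 103.7, -25, -45, -163)
(-90, 'B', 13, 103.7, -25, -45, 160)
(-90, 'B', 13, 103.7, -45, -45, -163)
(-90, 'B', 13, 103.7, -45, -45, 160)
(-90, 'B', 53, 103.7, -25, -45, -163)
(-90, 'B', 53, 103.7, -25, -45, 160)
(-90, 'B', 53, 103.7, -45, -45, -163)
(-90, 'B', 53, 103.7, -45, -45, 160)
[[ -56   17  135   96   58  -60]
 [ -56   34  143  109   64  -87]
 [ -56   20  137   99   59  -64]
 [  17   21  103  -29   61   19]
 [  17   29  111  -35   47   29]
 [  21   23  104  -29   60   24]
 [ -21   35   95   36   81  -50]
 [ -15   38  104   41   70  -55]
 [ -15   29   96   39   83  -44]
 [  16   16  116   14    4 -105]]
```

```bash
cat > s2.py <<'E'
from ik import *
import time; t0=time.time()
from multiprocessing import Pool
def job(a):
    opt,m,t2,h3=a; b=(-999,None)
    K=keys(opt,0,m,-45,t2,h3)[6:]
    for q0 in([-15,38,104,40,70,-55],[0,30,104,0,60,0],[-15,30,104,40,70,90],[10,30,104,-40,60,60],[10,30,104,-40,60,-60],[0,30,104,150,40,0]):
        w,Q=run(K[:1],np.array(q0,float))
        if w<-50: continue
        w,Q=run(K,Q[0],4)
        if w>b[0]: b=(w,Q)
    return b[0],a,b[1]
def job1(a):
    opt,h1,m,t1=a; K=keys(opt,h1,m,t1,-45,0)[:6]; b=(-999,None)
    for q0 in([-56,17,135,96,58,-60],[-25,0,120,170,30,90],[-25,0,120,-50,40,0],[-25,0,120,90,40,60]):
        w,Q=run(K[:1],np.array(q0,float))
        if w<-50: continue
        w,Q=run(K,Q[0],4)
        if w>b[0]: b=(w,Q)
    return b[0],a,b[1]
if __name__=="__main__":
    with Pool() as p:
        for fn,L in((job,[x for x in itertools.product("AB",(-76.3,103.7),(-40,-55,-70),range(-180,180,30))]),(job1,list(itertools.product("AB",range(-90,91,30),(-76.3,103.7),(-30,-45))))):
            r=sorted(p.map(fn,L,chunksize=1),key=lambda r:-r[0])
            for x in r[:7]: print(round(x[0],1),x[1])
            for k in range(2):
                if r[k][2]: print(np.round(r[k][2]).astype(int))
            print(time.time()-t0)
E
export OMP_NUM_THREADS=1; timeout 575 python3 s2.py; nproc
```

```text
42.9 ('B', 103.7, -40, 90)
38.9 ('A', -76.3, -70, -90)
38.9 ('A', -76.3, -70, -60)
33.4 ('B', 103.7, -40, 60)
33.0 ('B', 103.7, -55, 90)
31.2 ('A', -76.3, -55, -90)
31.2 ('A', -76.3, -55, -60)
[[-22  38  94  39  84 -53]
 [-17  40 103  44  74 -57]
 [-17  31  96  42  86 -46]
 [ 30  39  71 -34  93  35]
 [ 30  44  79 -34  82  43]
 [ 34  43  68 -32  94  39]]
[[ 18  22 104 -24  58  18]
 [ 14  28 111 -29  45  22]
 [ 14  20 101 -23  62  12]
 [ -8  36  97  70  82 -44]
 [ -8  45 102  72  78 -56]
 [-16  43  98  65  84 -53]]
52.121761322021484
36.2 ('B', 60, 103.7, -30)
36.2 ('B', 90, 103.7, -30)
23.2 ('B', 90, 103.7, -45)
23.2 ('B', 60, 103.7, -45)
23.2 ('B', 30, 103.7, -45)
19.3 ('B', 30, 103.7, -30)
9.0 ('A', -90, -76.3, -45)
[[-54  29 106  53  84 -49]
 [-54  39 112  55  75 -62]
 [-54  31 107  53  83 -52]
 [ 19  22 104 -34  62  24]
 [ 19  30 112 -41  50  36]
 [ 24  24 105 -34  62  30]]
[[-47  37  89  37 103 -56]
 [-47  45  94  36  92 -64]
 [-47  38  90  37 101 -57]
 [ 19  22 104 -34  62  24]
 [ 19  30 112 -41  50  36]
 [ 24  24 105 -34  62  30]]
64.8650438785553
1
```

```bash
cat > s3.py <<'E'
from ik import *
g=lambda *a:pose(*a)@FL
q=np.array([-18.9,3.8,131.3,-67.4,11.6,-11.1])
W=[g((440,-240,270),70,-90)]
K=W+keys("B",70,103.7,-30,-50,90)
C=cur(); print(run([C]+K,q,5)[0]); 
w,Q=run([C]+K,q,5); print(np.round(Q).astype(int))
plan(W[0],14); plan(K[1],12,W[0])
E
python3 s3.py
```

```text
8.626778505292833
[[-19   4 131 -67  11 -12]
 [-30  11  95   0  75 -10]
 [-52  32 100  47  91 -51]
 [-52  41 106  48  81 -62]
 [-52  33 101  47  89 -53]
 [ 19  22 104 -34  62  24]
 [ 19  30 112 -41  50  36]
 [ 24  24 105 -34  62  30]
 [-19  33  95  34  78 -47]
 [-14  36 104  39  66 -52]
 [-14  27  96  35  80 -41]
 [ 32  42  71 -41  98  38]
 [ 32  47  78 -40  88  46]
 [ 37  48  65 -38 100  42]]
14 x {'tx': np.float64(-0.26), 'ty': np.float64(-0.27), 'tz': np.float64(-0.59), 'wx': np.float64(0.0335), 'wy': np.float64(0.0445), 'wz': np.float64(0.0895)} mm 7.0 rad 0.105
mid [ 469. -227.  197.] [ 453. -234.  227.] end [ 440. -240.  251.]
12 x {'tx': np.float64(-0.12), 'ty': np.float64(0.32), 'tz': np.float64(0.73), 'wx': np.float64(-0.0), 'wy': np.float64(0.0873), 'wz': np.float64(0.0)} mm 8.0 rad 0.087
mid [ 455. -245.  214.] [ 471. -239.  187.] end [ 485. -229.  171.]
```

Request:
move_arm(
  plan=[
    {"tx": -0.26, "ty": -0.27, "tz": -0.59, "wx": 0.0335, "wy": 0.0445, "wz": 0.0895},
    {"tx": -0.26, "ty": -0.27, "tz": -0.59, "wx": 0.0335, "wy": 0.0445, "wz": 0.0895},
    {"tx": -0.26, "ty": -0.27, "tz": -0.59, "wx": 0.0335, "wy": 0.0445, "wz": 0.0895},
    {"tx": -0.26, "ty": -0.27, "tz": -0.59, "wx": 0.0335, "wy": 0.0445, "wz": 0.0895},
    {"tx": -0.26, "ty": -0.27, "tz": -0.59, "wx": 0.0335, "wy": 0.0445, "wz": 0.0895},
    {"tx": -0.26, "ty": -0.27, "tz": -0.59, "wx": 0.0335, "wy": 0.0445, "wz": 0.0895},
    {"tx": -0.26, "ty": -0.27, "tz": -0.59, "wx": 0.0335, "wy": 0.0445, "wz": 0.0895},
    {"tx": -0.26, "ty": -0.27, "tz": -0.59, "wx": 0.0335, "wy": 0.0445, "wz": 0.0895},
    {"tx": -0.26, "ty": -0.27, "tz": -0.59, "wx": 0.0335, "wy": 0.0445, "wz": 0.0895},
    {"tx": -0.26, "ty": -0.27, "tz": -0.59, "wx": 0.0335, "wy": 0.0445, "wz": 0.0895},
    {"tx": -0.26, "ty": -0.27, "tz": -0.59, "wx": 0.0335, "wy": 0.0445, "wz": 0.0895},
    {"tx": -0.26, "ty": -0.27, "tz": -0.59, "wx": 0.0335, "wy": 0.0445, "wz": 0.0895},
  ],
)

```text
time_s: 3.3
ee_pos: [450.2, -234.1, 238.6]
ee_rot: [175.6, 6.9, 82.6]
force: [-0.3, -0.2, 0.2]
gripper_width: 91.2
gripper_force: 0.0
```

```bash
python3 - <<'E'
from ik import *
st(); plan(keys("B",70,103.7,-30,-50,90)[0],14)
E
```

```text
{'time_s': np.float64(3.3), 'qpos': array([-25.3,   8. , 100.4,  -5.7,  65.4, -16.1]), 'ee_pos': array([ 450.2, -234.1,  238.6]), 'ee_rot': array([175.6,   6.9,  82.6]), 'force': array([-0.3, -0.2,  0.2]), 'gripper_width': np.float64(91.2), 'gripper_force': np.float64(0.0)}
14 x {'tx': np.float64(-0.13), 'ty': np.float64(0.19), 'tz': np.float64(0.52), 'wx': np.float64(-0.0027), 'wy': np.float64(0.0824), 'wz': np.float64(0.0181)} mm 5.7 rad 0.084
mid [ 461. -241.  213.] [ 473. -238.  188.] end [ 485. -229.  170.]
```

Request:
move_arm(
  plan=[
    {"tx": -0.15, "ty": 0.22, "tz": 0.6, "wx": -0.003, "wy": 0.096, "wz": 0.021},
    {"tx": -0.15, "ty": 0.22, "tz": 0.6, "wx": -0.003, "wy": 0.096, "wz": 0.021},
    {"tx": -0.15, "ty": 0.22, "tz": 0.6, "wx": -0.003, "wy": 0.096, "wz": 0.021},
    {"tx": -0.15, "ty": 0.22, "tz": 0.6, "wx": -0.003, "wy": 0.096, "wz": 0.021},
    {"tx": -0.15, "ty": 0.22, "tz": 0.6, "wx": -0.003, "wy": 0.096, "wz": 0.021},
    {"tx": -0.15, "ty": 0.22, "tz": 0.6, "wx": -0.003, "wy": 0.096, "wz": 0.021},
    {"tx": -0.15, "ty": 0.22, "tz": 0.6, "wx": -0.003, "wy": 0.096, "wz": 0.021},
    {"tx": -0.15, "ty": 0.22, "tz": 0.6, "wx": -0.003, "wy": 0.096, "wz": 0.021},
    {"tx": -0.15, "ty": 0.22, "tz": 0.6, "wx": -0.003, "wy": 0.096, "wz": 0.021},
    {"tx": -0.15, "ty": 0.22, "tz": 0.6, "wx": -0.003, "wy": 0.096, "wz": 0.021},
    {"tx": -0.15, "ty": 0.22, "tz": 0.6, "wx": -0.003, "wy": 0.096, "wz": 0.021},
    {"tx": -0.15, "ty": 0.22, "tz": 0.6, "wx": -0.003, "wy": 0.096, "wz": 0.021},
  ],
)

```text
time_s: 4.3
ee_pos: [485.2, -232.1, 171.3]
ee_rot: [179.5, -59.9, 70.5]
force: [-0.3, -1.0, 0.3]
gripper_width: 91.2
gripper_force: 0.0
```

```bash
python3 - <<'E'
from ik import *
st(); plan(pose((479,-244,60),70,-30)@FL,6)
f=grab_frame("wrist"); save(f,"w3.png")
E
```

```text
{'time_s': np.float64(4.3), 'qpos': array([-53.7,  34.4,  96.1,  46.2,  92.3, -50.9]), 'ee_pos': array([ 485.2, -232.1,  171.3]), 'ee_rot': array([179.5, -59.9,  70.5]), 'force': array([-0.3, -1. ,  0.3]), 'gripper_width': np.float64(91.2), 'gripper_force': np.float64(0.0)}
6 x {'tx': np.float64(-1.72), 'ty': np.float64(-0.04), 'tz': np.float64(1.05), 'wx': np.float64(0.0002), 'wy': np.float64(0.0001), 'wz': np.float64(0.0008)} mm 20.1 rad 0.001
mid [ 485. -230.  111.] [ 485. -229.   71.] end [ 485. -229.   51.]
```

View pics/w3.png

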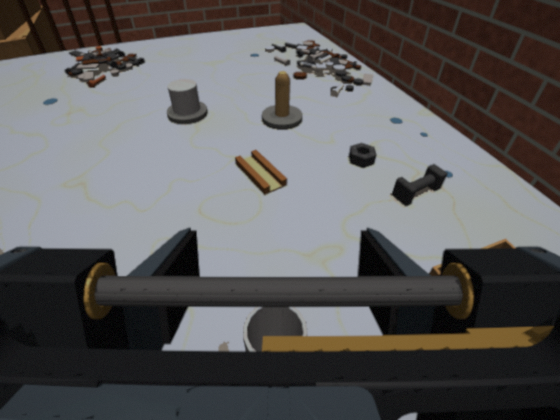

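The beaker rim is at (273,331), centred between the fingers (midline about 278). I'll descend.

Request:
move_arm(
  plan=[
    {"tx": -1.72, "ty": -0.04, "tz": 1.05, "wx": 0, "wy": 0, "wz": 0.001},
    {"tx": -1.72, "ty": -0.04, "tz": 1.05, "wx": 0, "wy": 0, "wz": 0.001},
    {"tx": -1.72, "ty": -0.04, "tz": 1.05, "wx": 0, "wy": 0, "wz": 0.001},
    {"tx": -1.72, "ty": -0.04, "tz": 1.05, "wx": 0, "wy": 0, "wz": 0.001},
    {"tx": -1.72, "ty": -0.04, "tz": 1.05, "wx": 0, "wy": 0, "wz": 0.001},
    {"tx": -1.72, "ty": -0.04, "tz": 1.05, "wx": 0, "wy": 0, "wz": 0.001},
    {"tx": 0, "ty": 0, "tz": 0, "wx": 0, "wy": 0, "wz": 0},
    {"tx": 0, "ty": 0, "tz": 0, "wx": 0, "wy": 0, "wz": 0},
  ],
)

```text
time_s: 5.02
ee_pos: [482.6, -228.5, 50.2]
ee_rot: [-179.6, -59.7, 69.6]
force: [-0.1, 0.0, -0.0]
gripper_width: 91.2
gripper_force: 0.0
```

Request:
move_arm(
  plan=[
    {"tx": 0, "ty": 0, "tz": 0, "wx": 0, "wy": 0, "wz": 0},
    {"tx": 0, "ty": 0, "tz": 0, "wx": 0, "wy": 0, "wz": 0},
    {"tx": 0, "ty": 0, "tz": 0, "wx": 0, "wy": 0, "wz": 0},
    {"tx": 0, "ty": 0, "tz": 0, "wx": 0, "wy": 0, "wz": 0},
    {"tx": 0, "ty": 0, "tz": 0, "wx": 0, "wy": 0, "wz": 0},
    {"tx": 0, "ty": 0, "tz": 0, "wx": 0, "wy": 0, "wz": 0},
    {"tx": 0, "ty": 0, "tz": 0, "wx": 0, "wy": 0, "wz": 0},
    {"tx": 0, "ty": 0, "tz": 0, "wx": 0, "wy": 0, "wz": 0},
    {"tx": 0, "ty": 0, "tz": 0, "wx": 0, "wy": 0, "wz": 0},
    {"tx": 0, "ty": 0, "tz": 0, "wx": 0, "wy": 0, "wz": 0},
    {"tx": 0, "ty": 0, "tz": 0, "wx": 0, "wy": 0, "wz": 0},
    {"tx": 0, "ty": 0, "tz": 0, "wx": 0, "wy": 0, "wz": 0},
  ],
  gripper=3.5,
  force=25,
)

```text
time_s: 6.02
ee_pos: [482.2, -229.1, 50.0]
ee_rot: [-179.5, -59.6, 69.5]
force: [1.7, -0.3, 1.0]
gripper_width: 42.7
gripper_force: 25.0
```

```bash
python3 - <<'E'
from ik import *
st(); C=cur()
U=C.copy(); U[2,3]+=90; plan(U,4,C)
V=pose((557.5,50,150),103.7,-120)@FL
# carry the measured grasp: beaker bottom at (479,-244,0) upright
B=np.eye(4); B[:3,3]=[479,-244,0]; G=np.linalg.inv(B)@C; print("grasp rel",G[:3,3].round(1), "tool y-offset of axis",(C[:3,:3].T@(np.array([479,-244,60])-C[:3,3])).round(1))
plan(V,18,U)
E
```

```text
{'time_s': np.float64(6.0), 'qpos': array([-53.6,  43.3, 100.6,  46.3,  82.8, -60.1]), 'ee_pos': array([ 482.2, -229.1,   50. ]), 'ee_rot': array([-179.5,  -59.6,   69.5]), 'force': array([ 1.7, -0.3,  1. ]), 'gripper_width': np.float64(42.7), 'gripper_force': np.float64(25.0)}
4 x {'tx': np.float64(1.94), 'ty': np.float64(-0.01), 'tz': np.float64(-1.14), 'wx': np.float64(-0.0), 'wy': np.float64(-0.0), 'wz': np.float64(-0.0)} mm 22.5 rad 0.0
mid [ 482. -229.   95.] [ 482. -229.  118.] end [ 482. -229.  140.]
grasp rel [ 3.2 14.9 50. ] tool y-offset of axis [  1.    2.1 -18. ]
18 x {'tx': np.float64(1.62), 'ty': np.float64(0.31), 'tz': np.float64(0.57), 'wx': np.float64(0.009), 'wy': np.float64(-0.0842), 'wz': np.float64(-0.0351)} mm 17.4 rad 0.092
mid [ 528. -131.  192.] [552. -31. 181.] end [560.  41. 134.]
```

```bash
cat > g1.py <<'E'
from ik import *
C0=np.eye(4); C0[:3,:3]=R.from_euler("xyz",[-179.5,-59.6,69.5],degrees=True).as_matrix(); C0[:3,3]=[482.2,-229.1,50.0]
def frame(h,z,o):
    T=np.eye(4); T[:3,:3]=np.c_[h,np.cross(z,h),z]; T[:3,3]=o; return T
up=np.array([0,0,1.]); zt=C0[:3,2]; h=np.array([zt[0],zt[1],0]); h/=np.linalg.norm(h)
b=np.array([479,-244,0.]); y=C0[:3,1]; yh=np.cross(up,h)
b=b+yh*(yh@(C0[:3,3]-b)); G1=np.linalg.inv(frame(h,up,b))@C0
m=np.array([np.cos(np.radians(103.7)),np.sin(np.radians(103.7)),0])
def lay(dz,c=(557.5,50)): return frame(-up,m,np.array([c[0],c[1],33.6+dz])-55*m)@G1
E
python3 - <<'E'
from g1 import *
print(G1.round(2)); C=cur(); U=C.copy(); U[2,3]+=90
V=lay(100); plan(V,20,U); print(R.from_matrix(V[:3,:3]).as_euler("xyz",degrees=True))
E
```

```text
[[ 5.10e-01 -0.00e+00  8.60e-01  1.51e+01]
 [-1.00e-02 -1.00e+00  0.00e+00  0.00e+00]
 [ 8.60e-01 -0.00e+00 -5.10e-01  5.00e+01]
 [ 0.00e+00  0.00e+00  0.00e+00  1.00e+00]]
20 x {'tx': np.float64(1.46), 'ty': np.float64(0.26), 'tz': np.float64(0.59), 'wx': np.float64(0.0078), 'wy': np.float64(-0.0761), 'wz': np.float64(-0.0314)} mm 16.0 rad 0.083
mid [ 524. -138.  186.] [550. -32. 174.] end [559.  45. 119.]
[179.82790737  30.3982795  103.35990424]
```

Request:
move_arm(
  plan=[
    {"tx": 1.94, "ty": 0, "tz": -1.14, "wx": 0, "wy": 0, "wz": 0},
    {"tx": 1.94, "ty": 0, "tz": -1.14, "wx": 0, "wy": 0, "wz": 0},
    {"tx": 1.94, "ty": 0, "tz": -1.14, "wx": 0, "wy": 0, "wz": 0},
    {"tx": 1.94, "ty": 0, "tz": -1.14, "wx": 0, "wy": 0, "wz": 0},
  ],
)

```text
time_s: 6.35
ee_pos: [481.8, -229.1, 140.1]
ee_rot: [-179.3, -59.6, 69.4]
force: [0.5, -0.3, -0.7]
gripper_width: 43.2
gripper_force: 25.0
```

Request:
move_arm(
  plan=[
    {"tx": 1.46, "ty": 0.26, "tz": 0.59, "wx": 0.008, "wy": -0.076, "wz": -0.031},
    {"tx": 1.46, "ty": 0.26, "tz": 0.59, "wx": 0.008, "wy": -0.076, "wz": -0.031},
    {"tx": 1.46, "ty": 0.26, "tz": 0.59, "wx": 0.008, "wy": -0.076, "wz": -0.031},
    {"tx": 1.46, "ty": 0.26, "tz": 0.59, "wx": 0.008, "wy": -0.076, "wz": -0.031},
    {"tx": 1.46, "ty": 0.26, "tz": 0.59, "wx": 0.008, "wy": -0.076, "wz": -0.031},
    {"tx": 1.46, "ty": 0.26, "tz": 0.59, "wx": 0.008, "wy": -0.076, "wz": -0.031},
    {"tx": 1.46, "ty": 0.26, "tz": 0.59, "wx": 0.008, "wy": -0.076, "wz": -0.031},
    {"tx": 1.46, "ty": 0.26, "tz": 0.59, "wx": 0.008, "wy": -0.076, "wz": -0.031},
    {"tx": 1.46, "ty": 0.26, "tz": 0.59, "wx": 0.008, "wy": -0.076, "wz": -0.031},
    {"tx": 1.46, "ty": 0.26, "tz": 0.59, "wx": 0.008, "wy": -0.076, "wz": -0.031},
  ],
)

```text
time_s: 7.18
ee_pos: [537.7, -92.0, 188.5]
ee_rot: [173.0, -14.4, 88.3]
force: [0.8, 0.1, -1.3]
gripper_width: 42.7
gripper_force: 25.0
```

```bash
python3 - <<'E'
from g1 import *
st(); plan(lay(80),12)
E
```

```text
{'time_s': np.float64(7.2), 'qpos': array([-20.6,  15.4,  99.7,  17.7,  63.9, -25.7]), 'ee_pos': array([537.7, -92. , 188.5]), 'ee_rot': array([173. , -14.4,  88.3]), 'force': array([ 0.8,  0.1, -1.3]), 'gripper_width': np.float64(42.7), 'gripper_force': np.float64(25.0)}
12 x {'tx': np.float64(1.24), 'ty': np.float64(0.2), 'tz': np.float64(0.66), 'wx': np.float64(0.0062), 'wy': np.float64(-0.0633), 'wz': np.float64(-0.0262)} mm 14.2 rad 0.069
mid [551. -27. 165.] [557.  18. 131.] end [559.  45.  99.]
```

Request:
move_arm(
  plan=[
    {"tx": 1.24, "ty": 0.2, "tz": 0.66, "wx": 0.006, "wy": -0.063, "wz": -0.026},
    {"tx": 1.24, "ty": 0.2, "tz": 0.66, "wx": 0.006, "wy": -0.063, "wz": -0.026},
    {"tx": 1.24, "ty": 0.2, "tz": 0.66, "wx": 0.006, "wy": -0.063, "wz": -0.026},
    {"tx": 1.24, "ty": 0.2, "tz": 0.66, "wx": 0.006, "wy": -0.063, "wz": -0.026},
    {"tx": 1.24, "ty": 0.2, "tz": 0.66, "wx": 0.006, "wy": -0.063, "wz": -0.026},
    {"tx": 1.24, "ty": 0.2, "tz": 0.66, "wx": 0.006, "wy": -0.063, "wz": -0.026},
    {"tx": 1.24, "ty": 0.2, "tz": 0.66, "wx": 0.006, "wy": -0.063, "wz": -0.026},
    {"tx": 1.24, "ty": 0.2, "tz": 0.66, "wx": 0.006, "wy": -0.063, "wz": -0.026},
    {"tx": 1.24, "ty": 0.2, "tz": 0.66, "wx": 0.006, "wy": -0.063, "wz": -0.026},
    {"tx": 1.24, "ty": 0.2, "tz": 0.66, "wx": 0.006, "wy": -0.063, "wz": -0.026},
    {"tx": 1.24, "ty": 0.2, "tz": 0.66, "wx": 0.006, "wy": -0.063, "wz": -0.026},
    {"tx": 1.24, "ty": 0.2, "tz": 0.66, "wx": 0.006, "wy": -0.063, "wz": -0.026},
  ],
)

```text
time_s: 8.18
ee_pos: [559.2, 46.3, 98.3]
ee_rot: [179.6, 30.1, 103.2]
force: [-0.5, 0.0, -1.1]
gripper_width: 42.5
gripper_force: 25.0
```

```bash
python3 - <<'E'
from g1 import *
st(); T=plan(lay(12),8)
for n in("scene","side"):
    f=grab_frame(n); c=np.array(proj(f,(557,50,60))).astype(int)-[40,30]
    print(n,c); crop=f["color"][c[1]:c[1]+60,c[0]:c[0]+80]
    globals()[n]=cv2.resize(np.clip(crop*1.6,0,255).astype(np.uint8),(400,300),interpolation=cv2.INTER_CUBIC)
    X=cur()@np.linalg.inv(G1)
    print("rim,bottom pred",[((np.array(proj(f,(X@[0,0,z,1])[:3]))-c)*5).round() for z in(110,0)])
cv2.imwrite("pics/c4.png",np.hstack([scene,side])[:,:,::-1])
E
```

```text
{'time_s': np.float64(8.2), 'qpos': array([ 20.9,  25.5, 104.2, -35.3,  59.6,  28.4]), 'ee_pos': array([559.2,  46.3,  98.3]), 'ee_rot': array([179.6,  30.1, 103.2]), 'force': array([-0.5,  0. , -1.1]), 'gripper_width': np.float64(42.5), 'gripper_force': np.float64(25.0)}
8 x {'tx': np.float64(0.42), 'ty': np.float64(-0.01), 'tz': np.float64(0.74), 'wx': np.float64(0.0003), 'wy': np.float64(-0.0006), 'wz': np.float64(-0.0004)} mm 8.5 rad 0.001
mid [559.  46.  73.] [559.  45.  47.] end [559.  45.  31.]
scene [250 173]
rim,bottom pred [array([318.,  54.]), array([105., 107.])]
side [250 215]
rim,bottom pred [array([204., 191.]), array([201., -15.])]
```

View pics/c4.png

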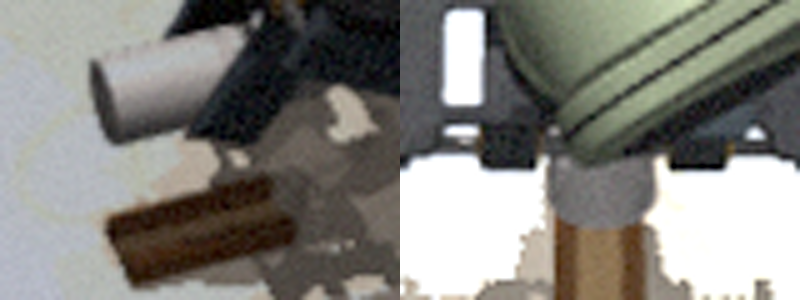

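The held beaker sits where predicted: its closed end is at (100,102) in the scene crop, and in the side crop it is centred over the rails. I'll lower it.

Request:
move_arm(
  plan=[
    {"tx": 0.42, "ty": -0.01, "tz": 0.74, "wx": 0, "wy": -0.001, "wz": 0},
    {"tx": 0.42, "ty": -0.01, "tz": 0.74, "wx": 0, "wy": -0.001, "wz": 0},
    {"tx": 0.42, "ty": -0.01, "tz": 0.74, "wx": 0, "wy": -0.001, "wz": 0},
    {"tx": 0.42, "ty": -0.01, "tz": 0.74, "wx": 0, "wy": -0.001, "wz": 0},
    {"tx": 0.42, "ty": -0.01, "tz": 0.74, "wx": 0, "wy": -0.001, "wz": 0},
    {"tx": 0.42, "ty": -0.01, "tz": 0.74, "wx": 0, "wy": -0.001, "wz": 0},
    {"tx": 0.42, "ty": -0.01, "tz": 0.74, "wx": 0, "wy": -0.001, "wz": 0},
    {"tx": 0.42, "ty": -0.01, "tz": 0.74, "wx": 0, "wy": -0.001, "wz": 0},
    {"tx": 0, "ty": 0, "tz": 0, "wx": 0, "wy": 0, "wz": 0},
  ],
)

```text
time_s: 9.03
ee_pos: [558.0, 44.4, 28.6]
ee_rot: [179.8, 30.4, 103.2]
force: [0.6, -0.3, -1.1]
gripper_width: 42.9
gripper_force: 25.0
```

```bash
python3 - <<'E'
from g1 import *
st(); T=plan(lay(0),5)
E
```

```text
{'time_s': np.float64(9.0), 'qpos': array([ 20.8,  30.8, 108. , -39.2,  52.7,  35.1]), 'ee_pos': array([558. ,  44.4,  28.6]), 'ee_rot': array([179.8,  30.4, 103.2]), 'force': array([ 0.6, -0.3, -1.1]), 'gripper_width': np.float64(42.9), 'gripper_force': np.float64(25.0)}
5 x {'tx': np.float64(0.11), 'ty': np.float64(0.02), 'tz': np.float64(0.17), 'wx': np.float64(-0.0003), 'wy': np.float64(0.0001), 'wz': np.float64(-0.0006)} mm 2.0 rad 0.001
mid [558.  45.  25.] [559.  45.  21.] end [559.  45.  19.]
```

Request:
move_arm(
  plan=[
    {"tx": 0.11, "ty": 0.02, "tz": 0.17, "wx": 0, "wy": 0, "wz": 0},
    {"tx": 0.11, "ty": 0.02, "tz": 0.17, "wx": 0, "wy": 0, "wz": 0},
    {"tx": 0.11, "ty": 0.02, "tz": 0.17, "wx": 0, "wy": 0, "wz": 0},
    {"tx": 0.11, "ty": 0.02, "tz": 0.17, "wx": 0, "wy": 0, "wz": 0},
    {"tx": 0, "ty": 0, "tz": 0, "wx": 0, "wy": 0, "wz": 0},
    {"tx": 0, "ty": 0, "tz": 0, "wx": 0, "wy": 0, "wz": 0},
  ],
)

```text
time_s: 9.53
ee_pos: [559.8, 45.4, 22.6]
ee_rot: [179.6, 30.4, 103.1]
force: [0.2, 0.6, -1.3]
gripper_width: 42.9
gripper_force: 25.0
```

Request:
move_arm(
  plan=[
    {"tx": 0.06, "ty": 0, "tz": 0.1, "wx": 0, "wy": 0, "wz": 0},
    {"tx": 0.06, "ty": 0, "tz": 0.1, "wx": 0, "wy": 0, "wz": 0},
    {"tx": 0, "ty": 0, "tz": 0, "wx": 0, "wy": 0, "wz": 0},
    {"tx": 0, "ty": 0, "tz": 0, "wx": 0, "wy": 0, "wz": 0},
  ],
)

```text
time_s: 9.87
ee_pos: [559.4, 45.2, 20.1]
ee_rot: [179.6, 30.4, 103.1]
force: [-1.3, -1.0, -1.7]
gripper_width: 42.6
gripper_force: 25.0
```

Request:
move_arm(
  plan=[
    {"tx": 0.05, "ty": 0, "tz": 0.09, "wx": 0, "wy": 0, "wz": 0},
    {"tx": 0, "ty": 0, "tz": 0, "wx": 0, "wy": 0, "wz": 0},
    {"tx": 0, "ty": 0, "tz": 0, "wx": 0, "wy": 0, "wz": 0},
  ],
)

```text
time_s: 10.12
ee_pos: [559.4, 45.1, 19.0]
ee_rot: [179.7, 30.4, 103.1]
force: [-2.4, 0.2, -1.5]
gripper_width: 42.7
gripper_force: 25.0
```

Request:
move_arm(
  plan=[
    {"tx": 0.05, "ty": 0, "tz": 0.09, "wx": 0, "wy": 0, "wz": 0},
    {"tx": 0, "ty": 0, "tz": 0, "wx": 0, "wy": 0, "wz": 0},
    {"tx": 0, "ty": 0, "tz": 0, "wx": 0, "wy": 0, "wz": 0},
  ],
)

```text
time_s: 10.37
ee_pos: [559.3, 45.0, 18.0]
ee_rot: [179.7, 30.4, 103.1]
force: [-3.0, -0.9, -0.3]
gripper_width: 42.8
gripper_force: 25.0
```

Request:
move_arm(
  plan=[
    {"tx": 0, "ty": 0, "tz": 0, "wx": 0, "wy": 0, "wz": 0},
    {"tx": 0, "ty": 0, "tz": 0, "wx": 0, "wy": 0, "wz": 0},
    {"tx": 0, "ty": 0, "tz": 0, "wx": 0, "wy": 0, "wz": 0},
    {"tx": 0, "ty": 0, "tz": 0, "wx": 0, "wy": 0, "wz": 0},
    {"tx": 0, "ty": 0, "tz": 0, "wx": 0, "wy": 0, "wz": 0},
    {"tx": 0, "ty": 0, "tz": 0, "wx": 0, "wy": 0, "wz": 0},
    {"tx": 0, "ty": 0, "tz": 0, "wx": 0, "wy": 0, "wz": 0},
    {"tx": 0, "ty": 0, "tz": 0, "wx": 0, "wy": 0, "wz": 0},
  ],
  gripper=9.12,
)

```text
time_s: 11.03
ee_pos: [559.9, 45.4, 18.1]
ee_rot: [179.6, 30.4, 103.1]
force: [-0.1, -0.4, -0.7]
gripper_width: 90.3
gripper_force: 0.0
```

Request:
move_arm(
  plan=[
    {"tx": 0, "ty": 0, "tz": -1.0, "wx": 0, "wy": 0, "wz": 0},
    {"tx": 0, "ty": 0, "tz": -2.0, "wx": 0, "wy": 0, "wz": 0},
    {"tx": 0, "ty": 0, "tz": -3.0, "wx": 0, "wy": 0, "wz": 0},
    {"tx": 0, "ty": 0, "tz": -3.0, "wx": 0, "wy": 0, "wz": 0},
    {"tx": 0, "ty": 0, "tz": -3.0, "wx": 0, "wy": 0, "wz": 0},
    {"tx": 0, "ty": 0, "tz": 0, "wx": 0, "wy": 0, "wz": 0},
  ],
)

```text
time_s: 11.53
ee_pos: [547.9, 108.0, 127.0]
ee_rot: [178.9, 30.2, 102.9]
force: [0.8, -0.0, -0.2]
gripper_width: 91.0
gripper_force: 0.0
```

```bash
cat > lay2.py <<'E'
from g1 import *
t2=-50
def take(G,back=0): return pose(G,103.7,t2,back)@FL
E
python3 - <<'E'
from lay2 import *
st(); f=grab_frame("wrist"); save(f,"w5.png")
c=np.array([557.5,50,33.6]); print([proj(f,c+m*s).round() for s in(-55,55)])
plan(take((557.5,50,37)-m*8,110),20)
q=env.state()["qpos"]; C=cur()
w,Q=run([C]+keys("B",70,103.7,-30,-50,90)[6:],q,5);print(w);print(np.round(Q).astype(int))
E
```

```text
{'time_s': np.float64(11.5), 'qpos': array([ 27.2,  24.6, 100.7, -32.8,  65.6,  30.7]), 'ee_pos': array([547.9, 108. , 127. ]), 'ee_rot': array([178.9,  30.2, 102.9]), 'force': array([ 0.8, -0. , -0.2]), 'gripper_width': np.float64(91.0), 'gripper_force': np.float64(0.0)}
[array([274., 248.]), array([272., 160.])]
20 x {'tx': np.float64(-0.66), 'ty': np.float64(-0.01), 'tz': np.float64(0.06), 'wx': np.float64(0.0007), 'wy': np.float64(0.0614), 'wz': np.float64(-0.0002)} mm 6.7 rad 0.061
mid [556.  63. 136.] [566.  18. 128.] end [573. -15. 107.]
36.332872177543386
[[ 26  24 103 -33  64  31]
 [-19  33  95  34  78 -47]
 [-14  36 104  39  66 -52]
 [-14  27  96  35  80 -41]
 [ 32  42  71 -41  98  38]
 [ 32  47  78 -40  88  46]
 [ 37  48  65 -38 100  42]]
```

View pics/w5.png

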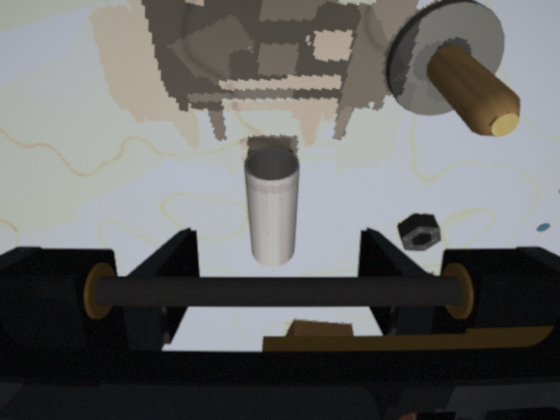

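The beaker lies in the cradle with its mouth at (272,163), against (272,160) predicted. The peg tip shows at (505,124), which I'll use as an extra sighting.

Request:
move_arm(
  plan=[
    {"tx": -1.1, "ty": -0.02, "tz": 0.1, "wx": 0.001, "wy": 0.102, "wz": 0},
    {"tx": -1.1, "ty": -0.02, "tz": 0.1, "wx": 0.001, "wy": 0.102, "wz": 0},
    {"tx": -1.1, "ty": -0.02, "tz": 0.1, "wx": 0.001, "wy": 0.102, "wz": 0},
    {"tx": -1.1, "ty": -0.02, "tz": 0.1, "wx": 0.001, "wy": 0.102, "wz": 0},
    {"tx": -1.1, "ty": -0.02, "tz": 0.1, "wx": 0.001, "wy": 0.102, "wz": 0},
    {"tx": -1.1, "ty": -0.02, "tz": 0.1, "wx": 0.001, "wy": 0.102, "wz": 0},
    {"tx": -1.1, "ty": -0.02, "tz": 0.1, "wx": 0.001, "wy": 0.102, "wz": 0},
    {"tx": -1.1, "ty": -0.02, "tz": 0.1, "wx": 0.001, "wy": 0.102, "wz": 0},
    {"tx": -1.1, "ty": -0.02, "tz": 0.1, "wx": 0.001, "wy": 0.102, "wz": 0},
    {"tx": -1.1, "ty": -0.02, "tz": 0.1, "wx": 0.001, "wy": 0.102, "wz": 0},
    {"tx": -1.1, "ty": -0.02, "tz": 0.1, "wx": 0.001, "wy": 0.102, "wz": 0},
    {"tx": -1.1, "ty": -0.02, "tz": 0.1, "wx": 0.001, "wy": 0.102, "wz": 0},
    {"tx": 0, "ty": 0, "tz": 0, "wx": 0, "wy": 0, "wz": 0},
  ],
)

```text
schema error: expected 1 to 12 rows
```

Request:
move_arm(
  plan=[
    {"tx": -1.1, "ty": -0.02, "tz": 0.1, "wx": 0.001, "wy": 0.102, "wz": 0},
    {"tx": -1.1, "ty": -0.02, "tz": 0.1, "wx": 0.001, "wy": 0.102, "wz": 0},
    {"tx": -1.1, "ty": -0.02, "tz": 0.1, "wx": 0.001, "wy": 0.102, "wz": 0},
    {"tx": -1.1, "ty": -0.02, "tz": 0.1, "wx": 0.001, "wy": 0.102, "wz": 0},
    {"tx": -1.1, "ty": -0.02, "tz": 0.1, "wx": 0.001, "wy": 0.102, "wz": 0},
    {"tx": -1.1, "ty": -0.02, "tz": 0.1, "wx": 0.001, "wy": 0.102, "wz": 0},
    {"tx": -1.1, "ty": -0.02, "tz": 0.1, "wx": 0.001, "wy": 0.102, "wz": 0},
    {"tx": -1.1, "ty": -0.02, "tz": 0.1, "wx": 0.001, "wy": 0.102, "wz": 0},
    {"tx": -1.1, "ty": -0.02, "tz": 0.1, "wx": 0.001, "wy": 0.102, "wz": 0},
    {"tx": -1.1, "ty": -0.02, "tz": 0.1, "wx": 0.001, "wy": 0.102, "wz": 0},
    {"tx": -1.1, "ty": -0.02, "tz": 0.1, "wx": 0.001, "wy": 0.102, "wz": 0},
    {"tx": -1.1, "ty": -0.02, "tz": 0.1, "wx": 0.001, "wy": 0.102, "wz": 0},
  ],
)

```text
time_s: 12.58
ee_pos: [571.0, -17.9, 106.3]
ee_rot: [-179.7, -40.0, 103.0]
force: [-0.3, 0.6, 0.4]
gripper_width: 91.0
gripper_force: 0.0
```

```bash
python3 - <<'E'
from lay2 import *
st(); P0=np.array([557.,50,36])-m*8
plan(take(P0,110),12); plan(take(P0),8)
f=grab_frame("wrist"); save(f,"w6.png")
c=np.array([557.5,50,33.6]); print([proj(f,c+m*s).round() for s in(-55,55)],proj(f,(649,198.4,92)).round(1),proj(f,(649,198.4,12)).round(1))
import pickle; pickle.dump(f,open("w6.pkl","wb"))
E
```

```text
{'time_s': np.float64(12.6), 'qpos': array([-21.1,  34.7,  90.8,  32.3,  81.5, -47. ]), 'ee_pos': array([571. , -17.9, 106.3]), 'ee_rot': array([-179.7,  -40. ,  103. ]), 'force': array([-0.3,  0.6,  0.4]), 'gripper_width': np.float64(91.0), 'gripper_force': np.float64(0.0)}
12 x {'tx': np.float64(0.01), 'ty': np.float64(0.02), 'tz': np.float64(0.02), 'wx': np.float64(0.0002), 'wy': np.float64(0.0), 'wz': np.float64(-0.0008)} mm 0.3 rad 0.001
mid [572. -17. 106.] [572. -15. 106.] end [573. -15. 106.]
8 x {'tx': np.float64(0.02), 'ty': np.float64(0.03), 'tz': np.float64(1.4), 'wx': np.float64(0.0002), 'wy': np.float64(0.0), 'wz': np.float64(-0.0011)} mm 14.0 rad 0.001
mid [565.   9.  74.] [560.  36.  43.] end [556.  54.  21.]
[array([284., 264.]), array([282., 149.])] [421.9  46.9] [394.  109.7]
```

View pics/w6.png

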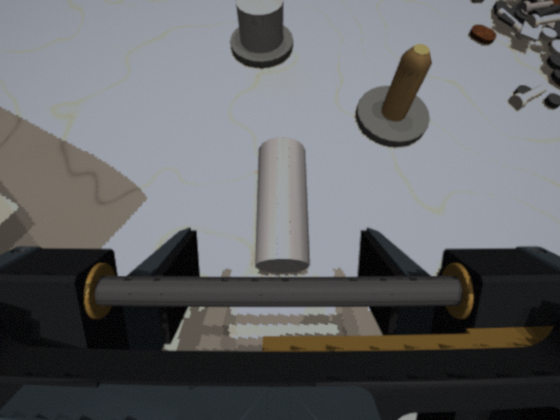

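The peg tip is at (422,48), against (422,47) predicted. The base centre is at about (393,112) and the beaker's closed end at (283,262), both also as predicted. I'll take it.

Request:
move_arm(
  plan=[
    {"tx": 0.02, "ty": 0.03, "tz": 1.4, "wx": 0, "wy": 0, "wz": -0.001},
    {"tx": 0.02, "ty": 0.03, "tz": 1.4, "wx": 0, "wy": 0, "wz": -0.001},
    {"tx": 0.02, "ty": 0.03, "tz": 1.4, "wx": 0, "wy": 0, "wz": -0.001},
    {"tx": 0.02, "ty": 0.03, "tz": 1.4, "wx": 0, "wy": 0, "wz": -0.001},
    {"tx": 0.02, "ty": 0.03, "tz": 1.4, "wx": 0, "wy": 0, "wz": -0.001},
    {"tx": 0.02, "ty": 0.03, "tz": 1.4, "wx": 0, "wy": 0, "wz": -0.001},
    {"tx": 0.02, "ty": 0.03, "tz": 1.4, "wx": 0, "wy": 0, "wz": -0.001},
    {"tx": 0.02, "ty": 0.03, "tz": 1.3, "wx": 0, "wy": 0, "wz": -0.001},
    {"tx": 0, "ty": 0, "tz": 0, "wx": 0, "wy": 0, "wz": 0},
    {"tx": 0, "ty": 0, "tz": 0, "wx": 0, "wy": 0, "wz": 0},
  ],
)

```text
time_s: 13.47
ee_pos: [555.6, 54.5, 21.6]
ee_rot: [-179.9, -39.7, 103.6]
force: [0.2, -0.9, 1.0]
gripper_width: 90.9
gripper_force: 0.0
```

Request:
move_arm(
  plan=[
    {"tx": 0, "ty": 0, "tz": 0, "wx": 0, "wy": 0, "wz": 0},
    {"tx": 0, "ty": 0, "tz": 0, "wx": 0, "wy": 0, "wz": 0},
    {"tx": 0, "ty": 0, "tz": 0, "wx": 0, "wy": 0, "wz": 0},
    {"tx": 0, "ty": 0, "tz": 0, "wx": 0, "wy": 0, "wz": 0},
    {"tx": 0, "ty": 0, "tz": 0, "wx": 0, "wy": 0, "wz": 0},
    {"tx": 0, "ty": 0, "tz": 0, "wx": 0, "wy": 0, "wz": 0},
    {"tx": 0, "ty": 0, "tz": 0, "wx": 0, "wy": 0, "wz": 0},
    {"tx": 0, "ty": 0, "tz": 0, "wx": 0, "wy": 0, "wz": 0},
    {"tx": 0, "ty": 0, "tz": 0, "wx": 0, "wy": 0, "wz": 0},
    {"tx": 0, "ty": 0, "tz": 0, "wx": 0, "wy": 0, "wz": 0},
    {"tx": 0, "ty": 0, "tz": 0, "wx": 0, "wy": 0, "wz": 0},
    {"tx": 0, "ty": 0, "tz": 0, "wx": 0, "wy": 0, "wz": 0},
  ],
  gripper=3.5,
  force=30,
)

```text
time_s: 14.47
ee_pos: [556.4, 54.1, 22.2]
ee_rot: [180.0, -39.7, 103.7]
force: [0.9, 0.6, 0.9]
gripper_width: 43.3
gripper_force: 30.0
```

```bash
python3 - <<'E'
from lay2 import *
import pickle
st(); C=cur(); print((C[:3,:3].T@(np.array([557.5,50,33.6])-C[:3,3])).round(1))
# beaker frame: z=m, x=-up, centre lies on tool's mid plane
yh=C[:3,1]; b=np.array([557.5,50,33.6])-55*m; z=m-yh*(yh@m); z[2]=0; z/=np.linalg.norm(z)
b=b+yh*(yh@(C[:3,3]-b)); G2=np.linalg.inv(frame(-up,z,b))@C; pickle.dump(G2,open("G2.pkl","wb"))
print(G2.round(2),b,z)
U=C.copy(); U[2,3]+=120; plan(U,6,C)
def over(dz,az=90,c=(649,198.4)):
    a=np.radians(az); h=np.array([np.cos(a),np.sin(a),0]); return frame(-h,-up,np.array([c[0],c[1],12+110+dz]))@G2
print(over(105)[:3,3]); V=plan(over(105),20,U); print(R.from_matrix(V[:3,:3]).as_euler("xyz",degrees=True))
print(run([C,U,V,over(0)],env.state()["qpos"],6))
E
```

```text
{'time_s': np.float64(14.5), 'qpos': array([-15.3,  38.1,  99.7,  36.8,  68.8, -50.9]), 'ee_pos': array([556.4,  54.1,  22.2]), 'ee_rot': array([180. , -39.7, 103.7]), 'force': array([0.9, 0.6, 0.9]), 'gripper_width': np.float64(43.3), 'gripper_force': np.float64(30.0)}
[  4.    0.2 -11.5]
[[-0.64 -0.    0.77 11.39]
 [ 0.   -1.   -0.   -0.  ]
 [ 0.77 -0.    0.64 59.23]
 [ 0.    0.    0.    1.  ]] [570.35862778  -3.47596214  33.59998407] [-0.23648596  0.97163491  0.        ]
6 x {'tx': np.float64(1.28), 'ty': np.float64(0.0), 'tz': np.float64(-1.54), 'wx': np.float64(0.0), 'wy': np.float64(0.0), 'wz': np.float64(-0.0)} mm 20.0 rad 0.0
mid [556.  54.  82.] [556.  54. 122.] end [556.  54. 142.]
[649.00105256 187.008614   167.7689961 ]
20 x {'tx': np.float64(0.66), 'ty': np.float64(0.54), 'tz': np.float64(-0.2), 'wx': np.float64(0.0012), 'wy': np.float64(-0.0781), 'wz': np.float64(0.0132)} mm 8.7 rad 0.079
mid [587.  96. 174.] [619. 147. 181.] end [649. 187. 168.]
[180.          50.28847731  90.0052941 ]
(np.float64(36.32066250164423), [array([-14.16145069,  36.14822033, 103.79240548,  37.99034943,
        66.62247494, -51.69093024]), array([-14.16145069,  28.31713083,  96.50774815,  35.16901333,
        78.78952469, -42.27306809]), array([ 32.74280397,  42.30234664,  70.9465673 , -40.7393375 ,
        97.47157944,  38.78774246]), array([ 32.74280397,  47.33103336,  77.25574952, -40.33155315,
        88.84281569,  46.16068378])])
```

Request:
move_arm(
  plan=[
    {"tx": 0.64, "ty": 0, "tz": -0.77, "wx": 0, "wy": 0, "wz": 0},
    {"tx": 1.28, "ty": 0, "tz": -1.54, "wx": 0, "wy": 0, "wz": 0},
    {"tx": 1.28, "ty": 0, "tz": -1.54, "wx": 0, "wy": 0, "wz": 0},
    {"tx": 1.28, "ty": 0, "tz": -1.54, "wx": 0, "wy": 0, "wz": 0},
    {"tx": 1.28, "ty": 0, "tz": -1.54, "wx": 0, "wy": 0, "wz": 0},
    {"tx": 1.28, "ty": 0, "tz": -1.54, "wx": 0, "wy": 0, "wz": 0},
    {"tx": 0.64, "ty": 0, "tz": -0.77, "wx": 0, "wy": 0, "wz": 0},
  ],
)

```text
time_s: 15.05
ee_pos: [557.0, 54.1, 145.2]
ee_rot: [179.8, -39.6, 103.8]
force: [1.1, 0.2, -1.5]
gripper_width: 42.7
gripper_force: 30.0
```

Request:
move_arm(
  plan=[
    {"tx": 0.66, "ty": 0.54, "tz": -0.2, "wx": 0.001, "wy": -0.078, "wz": 0.013},
    {"tx": 0.66, "ty": 0.54, "tz": -0.2, "wx": 0.001, "wy": -0.078, "wz": 0.013},
    {"tx": 0.66, "ty": 0.54, "tz": -0.2, "wx": 0.001, "wy": -0.078, "wz": 0.013},
    {"tx": 0.66, "ty": 0.54, "tz": -0.2, "wx": 0.001, "wy": -0.078, "wz": 0.013},
    {"tx": 0.66, "ty": 0.54, "tz": -0.2, "wx": 0.001, "wy": -0.078, "wz": 0.013},
    {"tx": 0.66, "ty": 0.54, "tz": -0.2, "wx": 0.001, "wy": -0.078, "wz": 0.013},
    {"tx": 0.66, "ty": 0.54, "tz": -0.2, "wx": 0.001, "wy": -0.078, "wz": 0.013},
    {"tx": 0.66, "ty": 0.54, "tz": -0.2, "wx": 0.001, "wy": -0.078, "wz": 0.013},
    {"tx": 0.66, "ty": 0.54, "tz": -0.2, "wx": 0.001, "wy": -0.078, "wz": 0.013},
    {"tx": 0.66, "ty": 0.54, "tz": -0.2, "wx": 0.001, "wy": -0.078, "wz": 0.013},
  ],
)

```text
time_s: 15.88
ee_pos: [600.3, 118.0, 181.5]
ee_rot: [-177.3, 5.4, 97.1]
force: [0.0, -0.1, -1.0]
gripper_width: 42.9
gripper_force: 30.0
```

```bash
cat > g2.py <<'E'
from lay2 import *
import pickle
G2=pickle.load(open("G2.pkl","rb"))
def over(dz,az=90,c=(649,198.4)):
    a=np.radians(az); h=np.array([np.cos(a),np.sin(a),0]); return frame(-h,-up,np.array([c[0],c[1],12+110+dz]))@G2
E
python3 - <<'E'
from g2 import *
st(); plan(over(105),12)
E
```

```text
{'time_s': np.float64(15.9), 'qpos': array([12.8, 24.5, 85. , -5.3, 73.7,  7.5]), 'ee_pos': array([600.3, 118. , 181.5]), 'ee_rot': array([-177.3,    5.4,   97.1]), 'force': array([ 0. , -0.1, -1. ]), 'gripper_width': np.float64(42.9), 'gripper_force': np.float64(30.0)}
12 x {'tx': np.float64(0.55), 'ty': np.float64(0.44), 'tz': np.float64(-0.16), 'wx': np.float64(0.0013), 'wy': np.float64(-0.065), 'wz': np.float64(0.0109)} mm 7.2 rad 0.066
mid [620. 149. 182.] [636. 172. 176.] end [649. 187. 168.]
```

Request:
move_arm(
  plan=[
    {"tx": 0.55, "ty": 0.44, "tz": -0.16, "wx": 0.001, "wy": -0.065, "wz": 0.011},
    {"tx": 0.55, "ty": 0.44, "tz": -0.16, "wx": 0.001, "wy": -0.065, "wz": 0.011},
    {"tx": 0.55, "ty": 0.44, "tz": -0.16, "wx": 0.001, "wy": -0.065, "wz": 0.011},
    {"tx": 0.55, "ty": 0.44, "tz": -0.16, "wx": 0.001, "wy": -0.065, "wz": 0.011},
    {"tx": 0.55, "ty": 0.44, "tz": -0.16, "wx": 0.001, "wy": -0.065, "wz": 0.011},
    {"tx": 0.55, "ty": 0.44, "tz": -0.16, "wx": 0.001, "wy": -0.065, "wz": 0.011},
    {"tx": 0.55, "ty": 0.44, "tz": -0.16, "wx": 0.001, "wy": -0.065, "wz": 0.011},
    {"tx": 0.55, "ty": 0.44, "tz": -0.16, "wx": 0.001, "wy": -0.065, "wz": 0.011},
    {"tx": 0.55, "ty": 0.44, "tz": -0.16, "wx": 0.001, "wy": -0.065, "wz": 0.011},
    {"tx": 0.55, "ty": 0.44, "tz": -0.16, "wx": 0.001, "wy": -0.065, "wz": 0.011},
    {"tx": 0.55, "ty": 0.44, "tz": -0.16, "wx": 0.001, "wy": -0.065, "wz": 0.011},
    {"tx": 0.55, "ty": 0.44, "tz": -0.16, "wx": 0.001, "wy": -0.065, "wz": 0.011},
  ],
)

```text
time_s: 16.88
ee_pos: [648.4, 187.6, 167.5]
ee_rot: [179.8, 50.2, 89.9]
force: [0.0, -0.4, -0.6]
gripper_width: 42.7
gripper_force: 30.0
```

Request:
move_arm(
  plan=[
    {"tx": 0, "ty": 0, "tz": 0, "wx": 0, "wy": 0, "wz": 0},
    {"tx": 0, "ty": 0, "tz": 0, "wx": 0, "wy": 0, "wz": 0},
  ],
)

```text
time_s: 17.05
ee_pos: [648.0, 187.4, 166.0]
ee_rot: [-179.9, 50.1, 90.2]
force: [-0.7, 0.3, -0.7]
gripper_width: 43.0
gripper_force: 30.0
```

```bash
python3 - <<'E'
from g2 import *
st(); plan(over(105),3); X=cur()@np.linalg.inv(G2); print(X.round(2))
o=[]
for n in("scene","side"):
    f=grab_frame(n); c=np.array(proj(f,(649,198.4,110))).astype(int)-[40,60]
    crop=f["color"][c[1]:c[1]+120,c[0]:c[0]+80]
    o.append(cv2.resize(np.clip(crop*1.5,0,255).astype(np.uint8),(400,600),interpolation=cv2.INTER_CUBIC))
    print(n,c,"rim,bottom pred",[((np.array(proj(f,(X@[0,0,z,1])[:3]))-c+.5)*5).round() for z in(110,0)],"tip",((proj(f,(649,198.4,92))-c+.5)*5).round())
    pickle.dump(f,open(n+"7.pkl","wb"))
cv2.imwrite("pics/c7.png",np.hstack(o)[:,:,::-1])
E
```

```text
{'time_s': np.float64(17.0), 'qpos': array([ 33.6,  44. ,  68.8, -40.2,  98.2,  39. ]), 'ee_pos': array([648. , 187.4, 166. ]), 'ee_rot': array([-179.9,   50.1,   90.2]), 'force': array([-0.7,  0.3, -0.7]), 'gripper_width': np.float64(43.0), 'gripper_force': np.float64(30.0)}
3 x {'tx': np.float64(-0.05), 'ty': np.float64(0.03), 'tz': np.float64(-0.03), 'wx': np.float64(0.0003), 'wy': np.float64(-0.001), 'wz': np.float64(0.0006)} mm 0.7 rad 0.001
mid [649. 187. 167.] [649. 187. 168.] end [649. 187. 168.]
[[  0.    -1.    -0.   648.05]
 [ -1.    -0.     0.   198.58]
 [ -0.     0.    -1.   225.25]
 [  0.     0.     0.     1.  ]]
scene [320 151] rim,bottom pred [array([208., 296.]), array([244., 113.])] tip [200. 333.]
side [185 220] rim,bottom pred [array([204., 300.]), array([177., 119.])] tip [207. 332.]
```

View pics/c7.png

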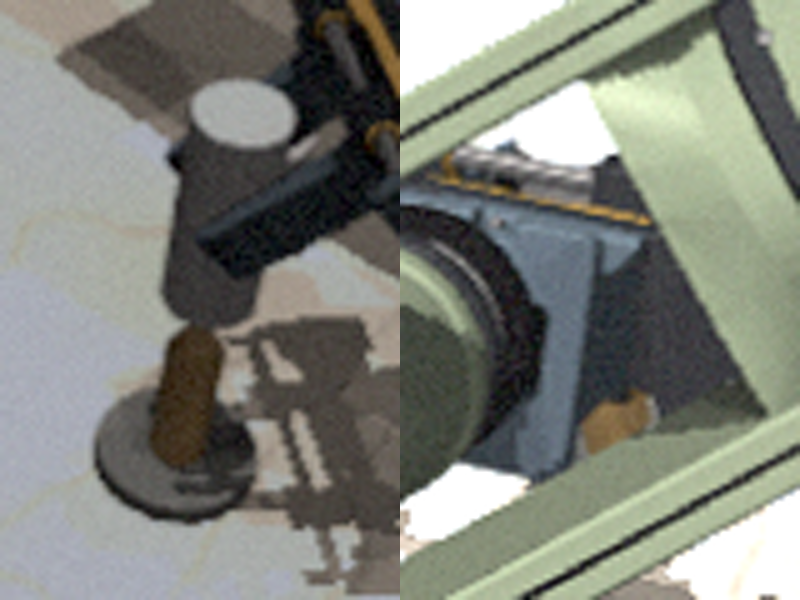

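The scene crop shows the beaker's top disc at (243,113), against (244,113) predicted. Its lower end is centred near x = 210 and the peg tip at (198,330) agrees with the model. The beaker is aligned over the peg, so I'll make a guarded descent.

```bash
python3 - <<'E'
from g2 import *
plan(over(68),6); plan(over(0),12)
E
```

```text
6 x {'tx': np.float64(0.49), 'ty': np.float64(0.01), 'tz': np.float64(0.39), 'wx': np.float64(0.0003), 'wy': np.float64(-0.0007), 'wz': np.float64(-0.0003)} mm 6.3 rad 0.001
mid [649. 187. 150.] [649. 187. 137.] end [649. 187. 131.]
12 x {'tx': np.float64(0.68), 'ty': np.float64(0.0), 'tz': np.float64(0.56), 'wx': np.float64(0.0002), 'wy': np.float64(-0.0004), 'wz': np.float64(-0.0002)} mm 8.8 rad 0.0
mid [649. 187. 124.] [649. 187.  89.] end [649. 187.  63.]
```

Request:
move_arm(
  plan=[
    {"tx": 0.49, "ty": 0.01, "tz": 0.39, "wx": 0, "wy": -0.001, "wz": 0},
    {"tx": 0.49, "ty": 0.01, "tz": 0.39, "wx": 0, "wy": -0.001, "wz": 0},
    {"tx": 0.49, "ty": 0.01, "tz": 0.39, "wx": 0, "wy": -0.001, "wz": 0},
    {"tx": 0.49, "ty": 0.01, "tz": 0.39, "wx": 0, "wy": 0, "wz": 0},
    {"tx": 0.49, "ty": 0.01, "tz": 0.39, "wx": 0, "wy": 0, "wz": 0},
    {"tx": 0.49, "ty": 0.01, "tz": 0.39, "wx": 0, "wy": 0, "wz": 0},
    {"tx": 0, "ty": 0, "tz": 0, "wx": 0, "wy": 0, "wz": 0},
    {"tx": 0, "ty": 0, "tz": 0, "wx": 0, "wy": 0, "wz": 0},
  ],
)

```text
time_s: 17.82
ee_pos: [649.2, 187.5, 129.7]
ee_rot: [179.9, 50.3, 90.0]
force: [-0.2, 0.5, -0.7]
gripper_width: 42.8
gripper_force: 30.0
```

```bash
python3 - <<'E'
from g2 import *
st(); plan(over(25),8); X=cur()@np.linalg.inv(G2); print(X[:3,2:].round(3))
E
```

```text
{'time_s': np.float64(17.8), 'qpos': array([ 33.7,  45.9,  70.6, -40.1,  95.5,  41.5]), 'ee_pos': array([649.2, 187.5, 129.7]), 'ee_rot': array([179.9,  50.3,  90. ]), 'force': array([-0.2,  0.5, -0.7]), 'gripper_width': np.float64(42.8), 'gripper_force': np.float64(30.0)}
8 x {'tx': np.float64(0.4), 'ty': np.float64(-0.0), 'tz': np.float64(0.34), 'wx': np.float64(0.0002), 'wy': np.float64(0.0001), 'wz': np.float64(-0.0001)} mm 5.2 rad 0.0
mid [649. 187. 114.] [649. 187.  98.] end [649. 187.  88.]
[[ 2.00000e-03  6.49117e+02]
 [-0.00000e+00  1.98944e+02]
 [-1.00000e+00  1.88911e+02]]
```

Rim at about z = 79, already over the tip with no force. Continuing down.

Request:
move_arm(
  plan=[
    {"tx": 0.4, "ty": 0, "tz": 0.34, "wx": 0, "wy": 0, "wz": 0},
    {"tx": 0.4, "ty": 0, "tz": 0.34, "wx": 0, "wy": 0, "wz": 0},
    {"tx": 0.4, "ty": 0, "tz": 0.34, "wx": 0, "wy": 0, "wz": 0},
    {"tx": 0.4, "ty": 0, "tz": 0.34, "wx": 0, "wy": 0, "wz": 0},
    {"tx": 0, "ty": 0, "tz": 0, "wx": 0, "wy": 0, "wz": 0},
  ],
)

```text
time_s: 18.23
ee_pos: [648.9, 187.2, 107.7]
ee_rot: [180.0, 50.3, 90.0]
force: [-0.7, -0.5, -1.2]
gripper_width: 43.2
gripper_force: 30.0
```

Request:
move_arm(
  plan=[
    {"tx": 0.4, "ty": 0, "tz": 0.34, "wx": 0, "wy": 0, "wz": 0},
    {"tx": 0.4, "ty": 0, "tz": 0.34, "wx": 0, "wy": 0, "wz": 0},
    {"tx": 0.4, "ty": 0, "tz": 0.34, "wx": 0, "wy": 0, "wz": 0},
    {"tx": 0.4, "ty": 0, "tz": 0.34, "wx": 0, "wy": 0, "wz": 0},
    {"tx": 0, "ty": 0, "tz": 0, "wx": 0, "wy": 0, "wz": 0},
  ],
)

```text
time_s: 18.65
ee_pos: [648.9, 186.9, 86.8]
ee_rot: [180.0, 50.3, 90.0]
force: [-0.7, -0.0, -1.4]
gripper_width: 43.0
gripper_force: 30.0
```

```bash
python3 - <<'E'
from g2 import *
st(); plan(over(2),8); X=cur()@np.linalg.inv(G2); print(X[:3,2:].round(3))
E
```

```text
{'time_s': np.float64(18.6), 'qpos': array([ 33.6,  48.1,  72.5, -39.9,  92.3,  44.2]), 'ee_pos': array([648.9, 186.9,  86.8]), 'ee_rot': array([180. ,  50.3,  90. ]), 'force': array([-0.7, -0. , -1.4]), 'gripper_width': np.float64(43.0), 'gripper_force': np.float64(30.0)}
8 x {'tx': np.float64(0.21), 'ty': np.float64(0.0), 'tz': np.float64(0.18), 'wx': np.float64(0.0001), 'wy': np.float64(0.0001), 'wz': np.float64(0.0)} mm 2.7 rad 0.0
mid [649. 187.  79.] [649. 187.  70.] end [649. 187.  65.]
[[  0.    648.903]
 [ -0.    198.369]
 [ -1.    145.99 ]]
```

Request:
move_arm(
  plan=[
    {"tx": 0.21, "ty": 0, "tz": 0.18, "wx": 0, "wy": 0, "wz": 0},
    {"tx": 0.21, "ty": 0, "tz": 0.18, "wx": 0, "wy": 0, "wz": 0},
    {"tx": 0.21, "ty": 0, "tz": 0.18, "wx": 0, "wy": 0, "wz": 0},
    {"tx": 0.21, "ty": 0, "tz": 0.18, "wx": 0, "wy": 0, "wz": 0},
    {"tx": 0.21, "ty": 0, "tz": 0.18, "wx": 0, "wy": 0, "wz": 0},
    {"tx": 0.21, "ty": 0, "tz": 0.18, "wx": 0, "wy": 0, "wz": 0},
    {"tx": 0.21, "ty": 0, "tz": 0.18, "wx": 0, "wy": 0, "wz": 0},
    {"tx": 0, "ty": 0, "tz": 0, "wx": 0, "wy": 0, "wz": 0},
    {"tx": 0, "ty": 0, "tz": 0, "wx": 0, "wy": 0, "wz": 0},
  ],
)

```text
time_s: 19.4
ee_pos: [649.5, 186.8, 68.7]
ee_rot: [179.8, 50.3, 89.9]
force: [0.0, -0.1, -0.7]
gripper_width: 43.0
gripper_force: 30.0
```

Request:
move_arm(
  plan=[
    {"tx": 0.12, "ty": 0, "tz": 0.1, "wx": 0, "wy": 0, "wz": 0},
    {"tx": 0, "ty": 0, "tz": 0, "wx": 0, "wy": 0, "wz": 0},
    {"tx": 0, "ty": 0, "tz": 0, "wx": 0, "wy": 0, "wz": 0},
  ],
)

```text
time_s: 19.65
ee_pos: [649.5, 186.9, 67.4]
ee_rot: [179.8, 50.3, 89.9]
force: [0.3, -0.3, -0.6]
gripper_width: 42.7
gripper_force: 30.0
```

Target is about 63 (rim on base). I'll take small steps until I feel contact.

Request:
move_arm(
  plan=[
    {"tx": 0.12, "ty": 0, "tz": 0.1, "wx": 0, "wy": 0, "wz": 0},
    {"tx": 0.08, "ty": 0, "tz": 0.07, "wx": 0, "wy": 0, "wz": 0},
    {"tx": 0, "ty": 0, "tz": 0, "wx": 0, "wy": 0, "wz": 0},
    {"tx": 0, "ty": 0, "tz": 0, "wx": 0, "wy": 0, "wz": 0},
  ],
)

```text
time_s: 19.98
ee_pos: [649.5, 186.8, 64.6]
ee_rot: [179.8, 50.3, 89.9]
force: [-0.5, -0.5, -1.3]
gripper_width: 42.9
gripper_force: 30.0
```

Request:
move_arm(
  plan=[
    {"tx": 0.08, "ty": 0, "tz": 0.06, "wx": 0, "wy": 0, "wz": 0},
    {"tx": 0, "ty": 0, "tz": 0, "wx": 0, "wy": 0, "wz": 0},
    {"tx": 0, "ty": 0, "tz": 0, "wx": 0, "wy": 0, "wz": 0},
  ],
)

```text
time_s: 20.23
ee_pos: [649.5, 186.9, 63.7]
ee_rot: [179.8, 50.3, 89.9]
force: [-0.0, -0.6, -1.1]
gripper_width: 43.3
gripper_force: 30.0
```

Request:
move_arm(
  plan=[
    {"tx": 0.08, "ty": 0, "tz": 0.06, "wx": 0, "wy": 0, "wz": 0},
    {"tx": 0, "ty": 0, "tz": 0, "wx": 0, "wy": 0, "wz": 0},
    {"tx": 0, "ty": 0, "tz": 0, "wx": 0, "wy": 0, "wz": 0},
  ],
)

```text
time_s: 20.48
ee_pos: [649.6, 187.0, 63.0]
ee_rot: [179.7, 50.3, 89.9]
force: [-0.2, 0.6, 0.2]
gripper_width: 42.9
gripper_force: 30.0
```

Request:
move_arm(
  plan=[
    {"tx": 0.06, "ty": 0, "tz": 0.05, "wx": 0, "wy": 0, "wz": 0},
    {"tx": 0, "ty": 0, "tz": 0, "wx": 0, "wy": 0, "wz": 0},
    {"tx": 0, "ty": 0, "tz": 0, "wx": 0, "wy": 0, "wz": 0},
  ],
)

```text
time_s: 20.73
ee_pos: [649.7, 186.9, 63.0]
ee_rot: [179.7, 50.3, 89.8]
force: [-0.3, 1.0, 4.2]
gripper_width: 42.7
gripper_force: 30.0
```

Request:
move_arm(
  plan=[
    {"tx": 0.06, "ty": 0, "tz": 0.05, "wx": 0, "wy": 0, "wz": 0},
    {"tx": 0, "ty": 0, "tz": 0, "wx": 0, "wy": 0, "wz": 0},
    {"tx": 0, "ty": 0, "tz": 0, "wx": 0, "wy": 0, "wz": 0},
  ],
)

```text
time_s: 20.98
ee_pos: [649.7, 187.0, 63.0]
ee_rot: [179.7, 50.3, 89.8]
force: [-0.4, 1.6, 7.2]
gripper_width: 42.7
gripper_force: 30.0
```

It's seated: z stopped at 63.0 and the force rose to 7 N. Releasing and backing off.

Request:
move_arm(
  plan=[
    {"tx": 0, "ty": 0, "tz": 0, "wx": 0, "wy": 0, "wz": 0},
    {"tx": 0, "ty": 0, "tz": 0, "wx": 0, "wy": 0, "wz": 0},
    {"tx": 0, "ty": 0, "tz": 0, "wx": 0, "wy": 0, "wz": 0},
    {"tx": 0, "ty": 0, "tz": 0, "wx": 0, "wy": 0, "wz": 0},
    {"tx": 0, "ty": 0, "tz": 0, "wx": 0, "wy": 0, "wz": 0},
    {"tx": 0, "ty": 0, "tz": 0, "wx": 0, "wy": 0, "wz": 0},
    {"tx": 0, "ty": 0, "tz": 0, "wx": 0, "wy": 0, "wz": 0},
    {"tx": 0, "ty": 0, "tz": 0, "wx": 0, "wy": 0, "wz": 0},
  ],
  gripper=9.12,
)

```text
time_s: 21.65
ee_pos: [649.5, 186.9, 61.0]
ee_rot: [179.8, 50.3, 89.9]
force: [1.0, -0.6, -0.9]
gripper_width: 90.4
gripper_force: 0.0
```

Request:
move_arm(
  plan=[
    {"tx": 0, "ty": 0, "tz": -1.0, "wx": 0, "wy": 0, "wz": 0},
    {"tx": 0, "ty": 0, "tz": -2.0, "wx": 0, "wy": 0, "wz": 0},
    {"tx": 0, "ty": 0, "tz": -2.5, "wx": 0, "wy": 0, "wz": 0},
    {"tx": 0, "ty": 0, "tz": -2.5, "wx": 0, "wy": 0, "wz": 0},
    {"tx": 0, "ty": 0, "tz": -2.5, "wx": 0, "wy": 0, "wz": 0},
    {"tx": 0, "ty": 0, "tz": -2.5, "wx": 0, "wy": 0, "wz": 0},
    {"tx": 0, "ty": 0, "tz": -2, "wx": 0, "wy": 0, "wz": 0},
    {"tx": 0, "ty": 0, "tz": 0, "wx": 0, "wy": 0, "wz": 0},
    {"tx": 0, "ty": 0, "tz": 0, "wx": 0, "wy": 0, "wz": 0},
    {"tx": 0, "ty": 0, "tz": 0, "wx": 0, "wy": 0, "wz": 0},
  ],
)

```text
time_s: 22.48
ee_pos: [648.9, 301.7, 156.3]
ee_rot: [179.9, 50.3, 90.0]
force: [-1.3, 0.2, -0.9]
gripper_width: 91.0
gripper_force: 0.0
```

```bash
python3 - <<'E'
from g2 import *
st()
# beaker's top disc (bright, neutral) in scene and wrist views against prediction
for n in("scene","wrist"):
    f=grab_frame(n); c=proj(f,(649,198.4,122)); e=proj(f,(649,198.4,12)); u=c.round().astype(int)
    im=cv2.cvtColor(f["color"],cv2.COLOR_RGB2GRAY).astype(int)
    print(n,"pred top",c.round(1),"base",e.round(1))
    r=25 if n=="scene" else 90
    y0,x0=max(u[1]-r,0),max(u[0]-r,0)
    p=im[y0:u[1]+r,x0:u[0]+r].astype(np.uint8)
    v=im[u[1],u[0]]; m_=(np.abs(p.astype(int)-v)<18).astype(np.uint8)
    k,l,s_,ce=cv2.connectedComponentsWithStats(m_); i=l[u[1]-y0,u[0]-x0]; print("val",v,"disc centroid",(ce[i]+[x0,y0]).round(1),s_[i])
E
```

```text
{'time_s': np.float64(22.5), 'qpos': array([ 40.1,  51.4,  54.5, -38.2, 107.4,  39.5]), 'ee_pos': array([648.9, 301.7, 156.3]), 'ee_rot': array([179.9,  50.3,  90. ]), 'force': array([-1.3,  0.2, -0.9]), 'gripper_width': np.float64(91.0), 'gripper_force': np.float64(0.0)}
scene pred top [361.3 208. ] base [354.9 239.6]
val 110 disc centroid [358.1 208.7] [   0    0   50   50 1548]
wrist pred top [278.7 252. ] base [278.6 149.9]
val 193 disc centroid [275.3 217. ] [    0     0   180   114 12129]
```

```bash
python3 - <<'E'
from g2 import *
f=grab_frame("scene"); g=cv2.GaussianBlur(cv2.cvtColor(f["color"],cv2.COLOR_RGB2GRAY),(3,3),0)
for z in(130,122,115,90,60,30,16):
    c=proj(f,(649,198.4,z)); r=int(round(c[1])); a=proj(f,(649,176.4,z))[0]; b=proj(f,(649,220.4,z))[0]
    print(z,r,round(a,1),round(b,1),g[r,343:376].tolist())
E
```

```text
130 205 352.3 371.4 [109, 110, 111, 112, 111, 111, 111, 111, 111, 111, 111, 110, 109, 109, 111, 111, 111, 111, 111, 111, 111, 110, 110, 110, 109, 107, 107, 106, 105, 104, 107, 110, 110]
122 208 351.8 370.8 [111, 111, 111, 112, 111, 110, 110, 106, 99, 97, 104, 109, 109, 109, 110, 110, 110, 111, 111, 110, 110, 110, 110, 110, 110, 110, 109, 109, 110, 110, 110, 110, 110]
115 210 351.4 370.3 [111, 111, 110, 110, 110, 110, 110, 104, 86, 73, 85, 103, 110, 110, 110, 110, 110, 109, 110, 111, 110, 109, 109, 109, 110, 110, 108, 105, 104, 106, 108, 109, 109]
90 218 350.1 368.6 [111, 111, 111, 112, 112, 110, 100, 72, 43, 33, 35, 36, 37, 37, 38, 38, 39, 39, 40, 39, 39, 37, 37, 38, 38, 42, 63, 93, 109, 111, 111, 112, 112]
60 226 348.5 366.7 [111, 111, 112, 112, 107, 86, 55, 34, 31, 33, 33, 34, 36, 36, 36, 37, 37, 37, 38, 38, 37, 36, 36, 38, 54, 84, 106, 112, 112, 111, 111, 112, 111]
30 235 347.0 364.8 [65, 64, 59, 50, 40, 32, 32, 34, 36, 37, 37, 36, 36, 37, 38, 37, 35, 36, 37, 36, 35, 34, 40, 53, 65, 78, 95, 108, 111, 112, 112, 111, 111]
16 239 346.3 363.9 [60, 59, 56, 46, 35, 31, 34, 35, 34, 35, 36, 36, 37, 36, 35, 34, 36, 38, 36, 35, 35, 35, 36, 41, 51, 61, 68, 77, 95, 108, 111, 111, 111]
```

The beaker's edges match the predicted upright silhouette at every height, and the gripper is clear. Handing in.

```bash
python3 -c "
from workcell import env
print(env.job_done())"
```

```text
the job is handed in; nothing more can be done
None
```

The beaker was laid in the cradle, regrasped the other way, then turned upside down and seated over the tall peg with its rim on the base; I released it, backed the arm clear and handed the job in at about 22.5 s, and no verdict came back.

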